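Close up the row of solvent tins on the watchmaker's bench shelf

TASK

Put the fallen tin and the standing tin from the green mat back on the little bench shelf, so that all four tins stand there upright, spouts up, in one straight row with their broad faces to the front and their backs against the rear rail, and the row is closed up so that each tin touches its neighbour (they do not have to touch the end cheeks). Do not drop a tin or knock one over, and leave the other things on the bench where they are.

Things in the scene. Friction and masses are not known exactly. Their poses are not given: they have to be found in the camera images.
- tin_fallen_center (a point): The fallen tin: flat metal tin, 28 mm thick (x), 56 wide (y), 100 tall (z, towards the spout); low black round spout (20 across, 5 high) mid-top, blank labels on both broad faces; about 0.13 kg. All four are alike, also when turned half round. Point: the centre, 50 mm above its bottom. Starts lying on a broad face on the mat (y level, x vertical, upper face 28 mm above the mat), spout end roughly to +y.
- tin_standing_center (a point): The standing tin: flat metal tin, 28 mm thick (x), 56 wide (y), 100 tall (z, towards the spout); low black round spout (20 across, 5 high) mid-top, blank labels on both broad faces; about 0.13 kg. All four are alike, also when turned half round. Point: the centre, 50 mm above its bottom. Starts upright on the mat.
- tin_left_center (a point): Loose tin on the shelf near its left (+y) cheek: flat metal tin, 28 mm thick (x), 56 wide (y), 100 tall (z, towards the spout); low black round spout (20 across, 5 high) mid-top, blank labels on both broad faces; about 0.13 kg. All four are alike, also when turned half round. Point: the centre, 50 mm above its bottom. It may be slid along.
- tin_mid_center (a point): Loose tin on the shelf, right of tin_left with a gap for one tin between; another gap for one lies between it and the right cheek. Each gap is 5 to 10 mm wider than a tin, so fingers do not fit beside a tin there. Same tin: 28 x 56 x 100 mm, point at its centre. It may be slid along.
- shelf_deck (a point): Middle of the flat top, 60 mm above the bench, of a fixed wooden drawer unit 100 deep (x, to the rear), 262 long (y, the row). End cheeks: inner faces at y = +-121 mm, 30 mm above the top in front, 42 at the rear. Rear rail: front face at x = +37 mm, 14 mm high. Open in front and above. A tin backed against the rail has its centre at x = +23, z = +50 mm.
- dust_cover: Bystander: round clear dust cover over a watch movement, 84 mm across, 46 mm high; origin under its centre.
- oil_stand: Bystander: white oil-cup stand, 50 by 95 mm, 21 mm high (cup covers up to 30 mm), origin under its centre.
- parts_tray: Bystander: white parts tray, 62 by 82 mm, 9 mm high, origin under its centre.
- mat: Fixed green bench mat, 500 mm (x) by 470 mm (y), 2 mm thick, so its top is 2 mm above the bench; origin under its centre.
There are look-alikes about, which are no part of the job. What is shaped like the part that bears tin_standing_center but pink or purple is not meant.

How it is judged:
At the end, for the whole second after the job is handed in: All four tins stand on the shelf top between the cheeks, at rest, spout up within 0.06 rad, broad faces parallel to the row within 0.07 rad, backs within 3.5 mm of the rear rail, and the gaps between the four add up to less than 6 mm (outermost centres less than 174 mm apart, in any order) (angle between each of tin_left_center, tin_mid_center, tin_fallen_center, tin_standing_center's own z axis and vertical below 0.06 rad and z of tin_left_center in the frame of shelf_deck between 0.047 and 0.053 m and x of tin_left_center in the frame of shelf_deck between 0.0195 and 0.026 m and y of tin_left_center in the frame of shelf_deck between -0.096 and 0.096 m and angle between the y axis of each of tin_left_center, tin_mid_center, tin_fallen_center, tin_standing_center and the y axis of shelf_deck, either way round below 0.07 rad and linear speed of each of tin_left, tin_mid, tin_fallen, tin_standing below 0.01 m/s and z of tin_mid_center in the frame of shelf_deck between 0.047 and 0.053 m and x of tin_mid_center in the frame of shelf_deck between 0.0195 and 0.026 m and y of tin_mid_center in the frame of shelf_deck between -0.096 and 0.096 m and z of tin_fallen_center in the frame of shelf_deck between 0.047 and 0.053 m and x of tin_fallen_center in the frame of shelf_deck between 0.0195 and 0.026 m and y of tin_fallen_center in the frame of shelf_deck between -0.096 and 0.096 m and z of tin_standing_center in the frame of shelf_deck between 0.047 and 0.053 m and x of tin_standing_center in the frame of shelf_deck between 0.0195 and 0.026 m and y of tin_standing_center in the frame of shelf_deck between -0.096 and 0.096 m and horizontal distance between each of tin_mid_center, tin_fallen_center, tin_standing_center and tin_left_center below 0.174 m and horizontal distance between each of tin_fallen_center, tin_standing_center and tin_mid_center below 0.174 m and horizontal distance between tin_standing_center and tin_fallen_center below 0.174 m); the robot touches nothing.
It fails at once if a tin is dropped or knocked about: it moves faster than 0.5 m/s with no finger on it ((linear speed of tin_left above 0.5 m/s and contact force between the fingers and tin_left below 0.1 N) or (linear speed of tin_mid above 0.5 m/s and contact force between the fingers and tin_mid below 0.1 N) or (linear speed of tin_fallen above 0.5 m/s and contact force between the fingers and tin_fallen below 0.1 N) or (linear speed of tin_standing above 0.5 m/s and contact force between the fingers and tin_standing below 0.1 N)).
It fails at once if one of the upright tins is knocked over: it leans more than 0.6 rad with no finger on it ((angle between tin_left_center's own z axis and vertical above 0.6 rad and contact force between the fingers and tin_left below 0.1 N) or (angle between tin_mid_center's own z axis and vertical above 0.6 rad and contact force between the fingers and tin_mid below 0.1 N) or (angle between tin_standing_center's own z axis and vertical above 0.6 rad and contact force between the fingers and tin_standing below 0.1 N)).
It fails at once if a bystander is moved by more than 20 mm (distance of any of dust_cover, oil_stand, parts_tray from where it was at the start of the episode above 0.02 m).
It also fails if it takes over 72 s, if anything falls off the work surface, if the arm or the gripper's body presses on something with over 40 N, if the wrist force passes 120 N, or if a joint passes its speed limit or range.

ROBOT

A 7-joint arm with a two-finger parallel gripper is mounted at the origin on the work surface. World frame = base frame: x ahead of the robot, y to its left, z up, the work surface at z = 0. Lengths are in m, angles in rad, forces in N, time in s.
With the tool pointing down it reaches from about 0.4 to 0.85 m from the base axis. Payload 4.5 kg.
Tool frame: the origin (TCP) lies midway between the tips of the shut fingers; the grasp point (between the pads) lies 19 mm behind it (r.hold_point_z is the distance from the TCP to the grasp point, in m); z points along the fingers, y is the direction in which the jaws open and shut (so a half turn about z gives the same grasp; the last joint's range is limited). The gripper opens to 88 mm and grips with 3 to 60 N. Pads are 18 mm wide; open, the fingers measure 123 mm over their backs; the gripper's body (75 mm by 187 mm) begins 45 mm behind the grasp point.
Start: joints at [1.236, 0.689, -0.195, 1.565, 0.157, 0.902, -0.215], TCP at [0.225, -0.583, 0.239] pointing down, gripper open.
Joint ranges: [-3.01, 3.01], [-0.46, 2.08], [-1.47, 1.51], [0.13, 2.56], [-1, 4.14], [0.04, 2.09], [-2.66, 2.66]. Speed limits (rad/s): [2.57, 2.57, 3.14, 3.14, 3.14, 3.14, 3.14].

INTERFACE

Orientations are given as a unit quaternion [x, y, z, w].
In Python, from plant import r gives the robot as it stands. The module is installed in compiled form; this text tells all that it offers.
- The arm moves only by the tool move_arm, never from a script. Its arguments are lists of equal length, an entry for each row: "turn": the turn, a rotation vector about the tool's x, y, z in units of 2 pi rad (1.0 is 2 pi rad), a list of three; "dp": the shift along the tool's x, y, z in units of 2.5 cm (1.0 is 2.5 cm), a list of three; "jaw": the closure, from -1 (fully open) to 1 (shut), so that 0 is half open. In form: {"turn": [[wx, wy, wz], ...], "dp": [[x, y, z], ...], "jaw": [jaw, ...]}. A call has 1 to 10 rows; each row shifts and turns the commanded pose from where the row before left it, along the tool's axes as they then stand; what a row does not reach is not made up. A row lasts 1/12 s, in which the tool goes at most 41.7 mm and 7.16 degrees, less where a joint would pass 70% of its speed; a pose out of reach is approached as far as the arm can. A call with a number of a shift or a turn outside -1 to 1 is refused whole. A call with a gripper value outside its range is refused whole. The fingers move at their own pace and stop on an object; "newtons" is the grip in N (left out, the last holds). Time passes only in rows, so rows that do not move let the fingers close. It gives the time, the measured TCP pose, the force and the opening at its end, in the units of the state.
- r.get_state(): the state, without advancing time (a new reading comes with each control period).
- r.snapshot(name): name is "side" or "top" or "wrist"; returns a dict with "frame" (400x640x3 uint8, blue, green, red), "mtx" (3x3 intrinsics, pixels), "origin" and "orientation" of the camera in the world; the wrist camera has in their place "tool_from_camera" (4x4, takes a point from camera to tool coordinates, whose origin is the TCP and whose axes are the flange's). Camera axes: x right, y up, looking along -z (the intrinsics and any distortion apply to the point x, -y, -z); pixel columns grow to the right and rows downward; lengths in m; the calibration is good to about 2 mm. A picture is of the moment at which its call begins: read the wrist's pose just before it. There is no depth.
- r.finish_job(): hands the job in, once; it reports no verdict.
The state is a dict: "clock": time; "q": joint angles; "qd": joint speeds; "joint_torque": joint torques, N m; "tool_pos": TCP position; "eef_rot": TCP orientation; "contact_force": force on the tool from outside, world axes, zero at the start; "moment": the same for the moment, N m; "opening": opening from 0.0 (shut) to 1.0 (fully open).
Only numpy, scipy, OpenCV 4.12 (cv2) and the standard library are available. Lean on these libraries where they do the work, as an engineer would, in place of code of your own. Each camera call takes 0.05 s, during which the arm holds its last target.

## Working session

There is one attempt and no reset: what is moved stays moved. The work goes in short steps, Python scripts to look and compute and a tool call to move; the robot and the scene stay as the last step left them, time stands still between calls to the robot, and variables do not carry over. Pictures are saved under pics/ and viewed, and the job is handed in when it is done.

Besides the shell and the picture viewer there is one more tool, called after ">>>" as a command line: name --argument value ..., lists and objects as JSON in quotes. move_arm: Moves the arm, as the interface text tells. Shifts and turns lie within -1 to 1; 1 stands for 2.5 cm of shift or 2 pi rad of turn. Its arguments: {"type":"object","properties":{"turn":{"type":"array","items":{"type":"array","items":{"type":"number","minimum":-1,"maximum":1}}},"dp":{"type":"array","items":{"type":"array","items":{"type":"number","minimum":-1,"maximum":1}}},"jaw":{"type":"array","items":{"type":"number"}},"newtons":{"type":"number"}},"required":["turn","dp","jaw"]}

```bash
ls; mkdir -p pics
python3 - <<'E'
from plant import r
import cv2
print(r.get_state()); print(r.hold_point_z)
for n in("side","top","wrist"):
    s=r.snapshot(n); cv2.imwrite(f"pics/{n}0.png",s["frame"])
    print(n,{k:v for k,v in s.items() if k!="frame"})
E
```

```text
pics
{'clock': 0.0, 'q': array([ 1.23584759,  0.68997461, -0.19451604,  1.56632832,  0.15730863,
        0.90247637, -0.2150606 ]), 'qd': array([-5.28215831e-04, -1.31368768e-03,  4.93959051e-04,  3.60881295e-05,
        5.56028281e-04,  9.90446783e-05,  2.11006913e-03]), 'joint_torque': array([-2.61261193e-04, -5.27549636e+01, -1.26668617e+00, -1.53425771e+01,
       -5.25380380e-02,  6.51829483e-03,  2.02504243e-04]), 'tool_pos': array([ 0.22501199, -0.58242852,  0.23792011]), 'eef_rot': array([ 9.83038937e-01,  1.83394777e-01, -2.29361060e-04, -8.67288909e-04]), 'contact_force': array([0.19878699, 0.98524849, 0.55369583]), 'moment': array([-0.01603668, -0.0224574 , -0.02363455]), 'opening': 0.9985101140557961}
0.0187
side {'mtx': array([[499.10220187,   0.        , 317.84168402],
       [  0.        , 499.10220187, 199.04004656],
       [  0.        ,   0.        ,   1.        ]]), 'origin': array([ 0.50735001, -0.94871008,  1.00919068]), 'orientation': array([ 0.37644288, -0.02243646, -0.06736942,  0.92371463])}
top {'mtx': array([[447.19936566,   0.        , 318.11608883],
       [  0.        , 447.19936566, 197.65105103],
       [  0.        ,   0.        ,   1.        ]]), 'origin': array([ 0.44577089, -0.02586058,  1.16541809]), 'orientation': array([ 0.05344396, -0.07645674, -0.70053212,  0.70749761])}
wrist {'mtx': array([[325.73654993,   0.        , 318.51379982],
       [  0.        , 325.73654993, 201.8724451 ],
       [  0.        ,   0.        ,   1.        ]]), 'tool_from_camera': array([[ 5.16989836e-04,  9.63393510e-01,  2.68090803e-01,
         6.88170069e-02],
       [ 9.99998187e-01, -9.89339787e-04,  1.62681683e-03,
        -3.62102713e-04],
       [ 1.83249768e-03,  2.68089476e-01, -9.63392275e-01,
        -1.46391642e-01],
       [ 0.00000000e+00,  0.00000000e+00,  0.00000000e+00,
         1.00000000e+00]])}
```

View pics/side0.png

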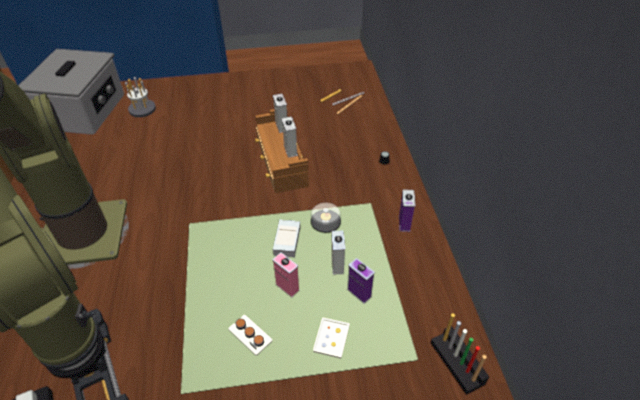

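View pics/top0.png

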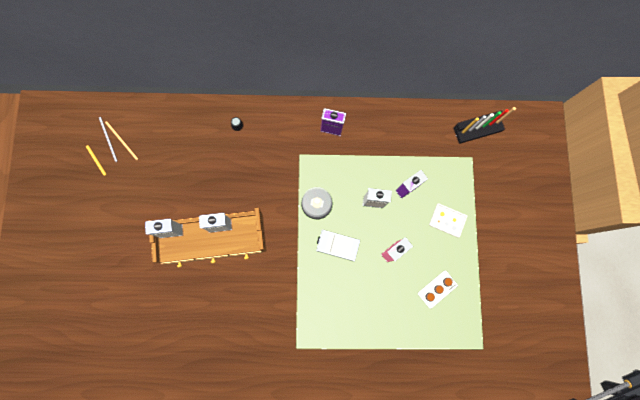

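View pics/wrist0.png

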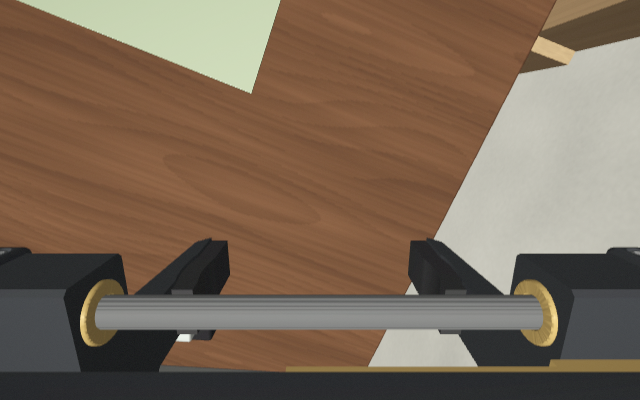

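```bash
cat > h.py <<'E'
from plant import r
import numpy as np, cv2
from scipy.spatial.transform import Rotation as R
def cam(s,st=None):
    if "origin" in s: return R.from_quat(s["orientation"]).as_matrix(),np.array(s["origin"])
    T=s["tool_from_camera"]; Rt=R.from_quat(st["eef_rot"]).as_matrix()
    return Rt@T[:3,:3], Rt@T[:3,3]+st["tool_pos"]
def p2w(s,c,uv,z):
    K=s["mtx"];M,o=c
    uv=np.atleast_2d(uv).astype(float)
    z=np.broadcast_to(z,len(uv))
    d=np.c_[(uv[:,0]-K[0,2])/K[0,0],-(uv[:,1]-K[1,2])/K[1,1],-np.ones(len(uv))]@M.T
    return o+d*((z-o[2])/d[:,2])[:,None]
def proj(s,c,P):
    K=s["mtx"];M,o=c
    q=(np.atleast_2d(P)-o)@M
    return np.c_[K[0,2]+K[0,0]*q[:,0]/-q[:,2],K[1,2]-K[1,1]*q[:,1]/-q[:,2]]
def crop(f,x0,y0,x1,y1,k,name):
    c=cv2.resize(f[y0:y1,x0:x1],None,fx=k,fy=k,interpolation=cv2.INTER_CUBIC)
    for i in range(x0,x1,10): cv2.putText(c,str(i),((i-x0)*k,8),0,.3,(0,0,255)); cv2.line(c,((i-x0)*k,0),((i-x0)*k,4),(0,0,255))
    for i in range(y0,y1,10): cv2.putText(c,str(i),(0,(i-y0)*k+4),0,.3,(0,0,255))
    cv2.imwrite(name,c)
E
python3 - <<'E'
from h import *
f=cv2.imread("pics/top0.png")
crop(f,140,200,270,270,6,"pics/c1.png"); crop(f,295,180,405,270,7,"pics/c2.png")
E
```

```text
(no output)
```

View pics/c1.png

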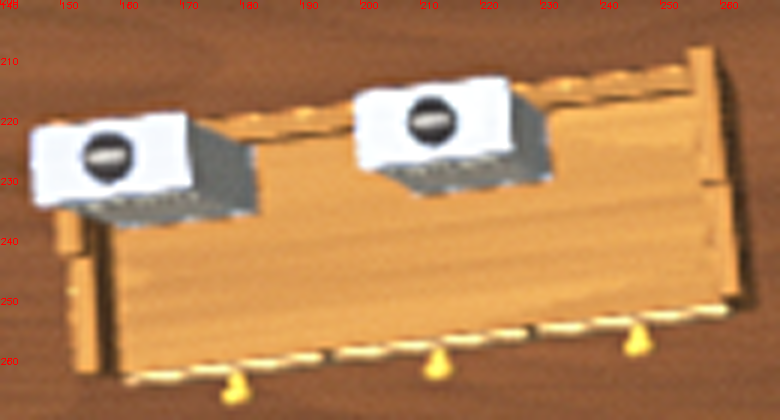

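View pics/c2.png

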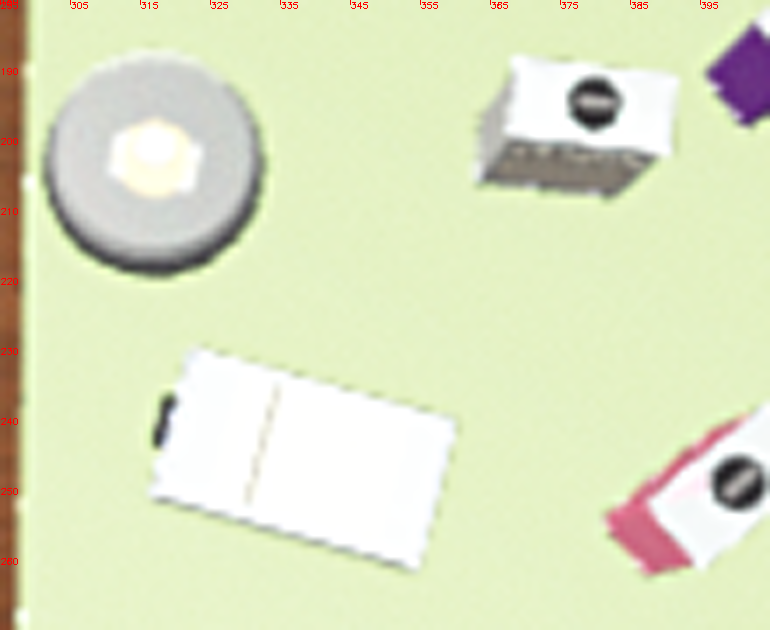

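```bash
cat > m0.py <<'E'
from h import *
s=r.snapshot("top"); c=cam(s)
def pp(lbl,px,k,o,z):
    w=p2w(s,c,np.array(px)/k+o,z); print(lbl); print(w.round(4)); return w
d=pp("deck front L,R; rail R end, L",[(122,380),(728,310)],6,[140,200],.06); v=d[0]-d[1]; print(np.linalg.norm(v),np.degrees(np.arctan2(-v[0],v[1])))
w=pp("spouts L,M",[(108,156),(432,121)],6,[140,200],.165); print(w[0]-w[1],np.linalg.norm(w[0]-w[1]))
for nm,q in(("L",[(32,127),(187,112),(193,188),(38,208)]),("M",[(354,94),(508,76),(515,152),(362,171)])):
    w=pp(nm,q,6,[140,200],.16); print(w.mean(0),[np.linalg.norm(w[i]-w[(i+1)%4]).round(4) for i in range(4)], np.degrees(np.arctan2(-(w[0]-w[1])[0],(w[0]-w[1])[1])))
for nm,q,z in(("S",[(513,55),(678,75),(665,153),(508,135)],.102),("F",[(197,347),(457,420),(416,571),(150,497)],.03)):
    w=pp(nm,q,7,[295,180],z); print(w.mean(0),[np.linalg.norm(w[i]-w[(i+1)%4]).round(4) for i in range(4)], [np.degrees(np.arctan2(-(w[a]-w[b])[0],(w[a]-w[b])[1])) for a,b in ((0,1),(3,2))])
pp("Sspout",[(596,103)],7,[295,180],.107)
pp("Fspout",[(165,420)],7,[295,180],.016)
pp("cover,purple,pink",[(155,160)],7,[295,180],.02)
st=r.get_state(); print(R.from_quat(st["eef_rot"]).as_matrix().round(3))
E
python3 m0.py
```

```text
deck front L,R; rail R end, L
[[0.485  0.3197 0.06  ]
 [0.5153 0.077  0.06  ]]
0.2446178549259441 7.107257544272999
spouts L,M
[[0.5634 0.2978 0.165 ]
 [0.5778 0.1793 0.165 ]]
[-0.01441027  0.11852724  0.        ] 0.1194000066662604
L
[[0.5746 0.3282 0.16  ]
 [0.5808 0.2714 0.16  ]
 [0.5524 0.2673 0.16  ]
 [0.5443 0.3237 0.16  ]]
[0.56302694 0.29767401 0.16      ] [np.float64(0.0572), np.float64(0.0288), np.float64(0.057), np.float64(0.0305)] 6.3154949103642295
M
[[0.5883 0.2099 0.16  ]
 [0.5959 0.1528 0.16  ]
 [0.5671 0.1489 0.16  ]
 [0.5594 0.2053 0.16  ]]
[0.57768115 0.17921801 0.16      ] [np.float64(0.0576), np.float64(0.029), np.float64(0.057), np.float64(0.0293)] 7.48763696483369
S
[[ 0.6698 -0.1822  0.102 ]
 [ 0.6635 -0.2399  0.102 ]
 [ 0.6358 -0.2347  0.102 ]
 [ 0.6414 -0.1801  0.102 ]]
[ 0.6526098  -0.20923244  0.102     ] [np.float64(0.058), np.float64(0.0282), np.float64(0.0549), np.float64(0.0284)] [np.float64(-6.260637411526091), np.float64(-5.900055172484238)]
F
[[ 0.5746 -0.0757  0.03  ]
 [ 0.549  -0.1705  0.03  ]
 [ 0.4944 -0.1551  0.03  ]
 [ 0.5201 -0.0589  0.03  ]]
[ 0.53453904 -0.11502921  0.03      ] [np.float64(0.0982), np.float64(0.0567), np.float64(0.0995), np.float64(0.0571)] [np.float64(-15.143779486288436), np.float64(-14.957634694871205)]
Sspout
[[ 0.6522 -0.2101  0.107 ]]
Fspout
[[ 0.5492 -0.0646  0.016 ]]
cover,purple,pink
[[ 0.6454 -0.0601  0.02  ]]
[[ 0.933  0.361 -0.   ]
 [ 0.361 -0.933  0.001]
 [-0.    -0.001 -1.   ]]
```

```bash
cat >> h.py <<'E'
from scipy.spatial.transform import Slerp
import json
def Rdown(yaw_y,deg=True):
    "tool down, tool y at world angle yaw_y"
    a=np.radians(yaw_y); y=np.array([np.cos(a),np.sin(a),0]); z=np.array([0,0,-1.]); x=np.cross(y,z)
    return R.from_matrix(np.c_[x,y,z])
def plan(wps,jaw,p=None,q=None):
    "wps: list of (pos,Rot or None,nrows or None); prints chunks of <=10"
    st=r.get_state(); 
    if p is None: p=st["tool_pos"]; 
    q=R.from_quat(st["eef_rot"]) if q is None else q
    rows=[]
    for pos,rot,n in wps:
        pos=np.array(pos,float); rot=q if rot is None else rot
        ang=(q.inv()*rot).magnitude(); D=pos-p
        m=max(int(np.ceil(np.linalg.norm(D)/.0249)),int(np.ceil(np.degrees(ang)/7)),n or 1)
        p0=p.copy(); sl=Slerp([0,1],R.concatenate([q,rot]))
        for i in range(1,m+1):
            t=i/m; pt=p0+D*t; qt=sl(t)
            dp=(q.inv().apply(pt-p)/.025).round(3); tu=((q.inv()*qt).as_rotvec()/(2*np.pi)).round(4)
            rows.append((tu.tolist(),dp.tolist()))
            p=p+q.apply(dp*.025); q=q*R.from_rotvec(tu*2*np.pi)
    for k in range(0,len(rows),10):
        c=rows[k:k+10]; j=lambda o:json.dumps(o).replace("-0.0,","0,").replace("-0.0]","0]").replace("0.0,","0,").replace("0.0]","0]")
        print("turn",j([a for a,b in c]));print("dp",j([b for a,b in c]));print("jaw",[jaw]*len(c))
    return p,q
def stt():
    s=r.get_state(); print(round(s["clock"],2),"p",s["tool_pos"].round(4),"\n",R.from_quat(s["eef_rot"]).as_matrix().round(3),"\nq",s["q"].round(3),"F",s["contact_force"].round(2),"op",round(s["opening"],3))
E
python3 - <<'E'
from h import *
plan([([0.6526,-0.209,0.2],Rdown(-6.2),None)],-1)
E
```

```text
turn [[0, 0, -0.0076], [0, 0, -0.0075], [0, 0, -0.0076], [0, 0, -0.0076], [0, 0, -0.0075], [0, 0, -0.0076], [0, 0, -0.0076], [0, 0, -0.0075], [-0.0001, 0, -0.0076], [0, 0, -0.0076]]
dp [[0.928, -0.338, 0.067], [0.942, -0.293, 0.067], [0.956, -0.249, 0.066], [0.966, -0.203, 0.067], [0.975, -0.156, 0.067], [0.981, -0.11, 0.067], [0.985, -0.064, 0.067], [0.988, -0.016, 0.066], [0.987, 0.03, 0.067], [0.984, 0.078, 0.067]]
jaw [-1, -1, -1, -1, -1, -1, -1, -1, -1, -1]
turn [[0, 0, -0.0076], [0, 0, -0.0075], [0, 0, -0.0076], [0, -0.0001, -0.0076], [0, 0, -0.0075], [0, 0, -0.0076], [0, 0, -0.0076], [0, 0, -0.0075], [0, 0, -0.0076], [0, 0, -0.0076]]
dp [[0.979, 0.124, 0.067], [0.973, 0.171, 0.067], [0.963, 0.216, 0.067], [0.952, 0.262, 0.066], [0.938, 0.308, 0.067], [0.923, 0.351, 0.066], [0.905, 0.395, 0.066], [0.885, 0.437, 0.066], [0.864, 0.479, 0.067], [0.839, 0.519, 0.066]]
jaw [-1, -1, -1, -1, -1, -1, -1, -1, -1, -1]
turn [[0, 0, -0.0075], [0, 0, -0.0076], [-0.0001, 0, -0.0076]]
dp [[0.814, 0.559, 0.066], [0.787, 0.597, 0.066], [0.757, 0.634, 0.067]]
jaw [-1, -1, -1]
```

>>> move_arm --turn '[[0, 0, -0.0076], [0, 0, -0.0076], [0, 0, -0.0076], [0, 0, -0.0076], [0, 0, -0.0076], [0, 0, -0.0076], [0, 0, -0.0076], [0, 0, -0.0076], [0, 0, -0.0076], [0, 0, -0.0076]]' --dp '[[0.93, -0.34, 0.067], [0.94, -0.29, 0.067], [0.955, -0.25, 0.067], [0.966, -0.2, 0.067], [0.975, -0.156, 0.067], [0.98, -0.11, 0.067], [0.985, -0.064, 0.067], [0.988, -0.016, 0.067], [0.987, 0.03, 0.067], [0.984, 0.078, 0.067]]' --jaw '[-1, -1, -1, -1, -1, -1, -1, -1, -1, -1]'

```text
clock: 1.03
tool_pos: [0.4117, -0.4196, 0.2218]
eef_rot: [0.911, 0.412, -0.0, -0.0]
contact_force: [-0.1, -0.8, -0.0]
opening: 0.998
```

>>> move_arm --turn '[[0, 0, -0.0076], [0, 0, -0.0076], [0, 0, -0.0076], [0, 0, -0.0076], [0, 0, -0.0076], [0, 0, -0.0076], [0, 0, -0.0076], [0, 0, -0.0076], [0, 0, -0.0076], [0, 0, -0.0076]]' --dp '[[0.98, 0.124, 0.067], [0.973, 0.17, 0.067], [0.963, 0.216, 0.067], [0.952, 0.262, 0.067], [0.938, 0.308, 0.067], [0.923, 0.35, 0.067], [0.905, 0.395, 0.067], [0.885, 0.437, 0.067], [0.864, 0.479, 0.067], [0.839, 0.519, 0.067]]' --jaw '[-1, -1, -1, -1, -0.3, -0.3, -0.3, -0.3, -0.3, -0.3]'

```text
clock: 1.87
tool_pos: [0.597, -0.2566, 0.2049]
eef_rot: [0.788, 0.616, -0.0, -0.0]
contact_force: [0.2, 0.4, 0.4]
opening: 0.651
```

>>> move_arm --turn '[[0, 0, -0.0076], [0, 0, -0.0076], [0, 0, -0.0076]]' --dp '[[0.814, 0.56, 0.067], [0.787, 0.6, 0.067], [0.757, 0.634, 0.067]]' --jaw '[-0.3, -0.3, -0.3]'

```text
clock: 2.12
tool_pos: [0.6526, -0.2077, 0.1998]
eef_rot: [0.742, 0.67, -0.0, -0.0]
contact_force: [-0.2, 1.2, -0.4]
opening: 0.648
```

Run:
```python
from h import *
stt(); st=r.get_state()
s=r.snapshot("wrist"); c=cam(s,st); f=s["frame"]; cv2.imwrite("pics/w1.png",f)
stt()
```

```text
2.12 p [ 0.6526 -0.2077  0.1998] 
 [[ 0.101  0.995 -0.001]
 [ 0.995 -0.101 -0.   ]
 [-0.    -0.001 -1.   ]] 
q [ 0.45   0.839 -0.428  1.394  0.378  0.99  -0.162] F [-0.15  1.18 -0.42] op 0.648
2.17 p [ 0.6566 -0.2013  0.1996] 
 [[ 0.093  0.996  0.004]
 [ 0.996 -0.093  0.005]
 [ 0.006  0.003 -1.   ]] 
q [ 0.445  0.841 -0.434  1.391  0.377  0.989 -0.161] F [ 3.34  3.45 -0.47] op 0.656
```

View pics/w1.png

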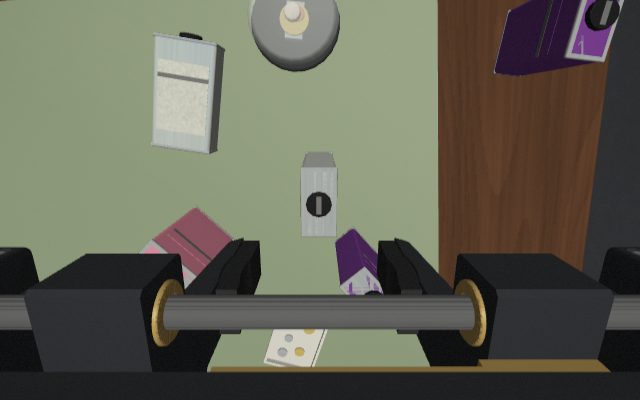

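Run:
```python
from h import *
stt(); st=r.get_state()
s=r.snapshot("wrist"); c=cam(s,st); f=s["frame"]; crop(f,280,140,360,250,6,"pics/w2.png")
print(p2w(s,c,[(319,204)],.107)); print(proj(s,c,[[.6526,-.209,.107]]))
stt()
```

```text
2.17 p [ 0.6566 -0.2013  0.1996] 
 [[ 0.093  0.996  0.004]
 [ 0.996 -0.093  0.005]
 [ 0.006  0.003 -1.   ]] 
q [ 0.445  0.841 -0.434  1.391  0.377  0.989 -0.161] F [ 3.34  3.45 -0.47] op 0.656
[[ 0.65714827 -0.19947525  0.107     ]]
[[314.26216304 216.38829229]]
2.22 p [ 0.6549 -0.2028  0.1996] 
 [[ 0.096  0.995  0.002]
 [ 0.995 -0.096  0.005]
 [ 0.005  0.002 -1.   ]] 
q [ 0.447  0.84  -0.432  1.393  0.377  0.989 -0.162] F [0.29 0.68 0.17] op 0.651
```

View pics/w2.png

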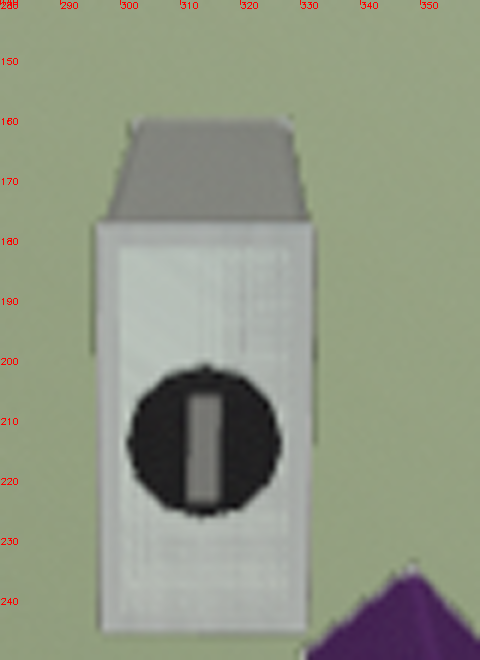

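Run:
```python
from h import *
plan([([0.6525,-0.2075,0.18],Rdown(-6),2),([0.6525,-0.2075,0.053],None,8)],-.3)
```

```text
turn [[0.0001, -0.0004, 0.0007], [0.0002, -0.0004, 0.0006], [0, 0, 0], [0, 0, 0], [0, 0, 0], [0, 0, 0], [0, 0, 0], [0, 0, 0], [0, 0, 0], [0, 0, 0]]
dp [[-0.101, -0.039, 0.392], [-0.099, -0.038, 0.393], [0, 0, 0.635], [0, 0, 0.635], [0, 0, 0.635], [0, 0.001, 0.635], [0.001, 0, 0.635], [0, 0, 0.635], [0, 0, 0.635], [0, 0, 0.635]]
jaw [-0.3, -0.3, -0.3, -0.3, -0.3, -0.3, -0.3, -0.3, -0.3, -0.3]
```

>>> move_arm --turn '[[0, 0, 0], [0, 0, 0], [0, 0, 0], [0, 0, 0], [0, 0, 0], [0, 0, 0]]' --dp '[[0, 0, 0.5], [0, 0, 0.5], [0, 0, 0.5], [0, 0, 0.5], [0, 0, 0.5], [0, 0, 0.5]]' --jaw '[-0.3, -0.3, -0.3, -0.3, -0.3, -0.3]'

```text
clock: 2.72
tool_pos: [0.6512, -0.2092, 0.1234]
eef_rot: [0.743, 0.669, -0.0, -0.0]
contact_force: [0.4, 0.1, -0.3]
opening: 0.65
```

Run:
```python
from h import *
stt()
```

```text
2.72 p [ 0.6512 -0.2092  0.1234] 
 [[ 0.104  0.995 -0.001]
 [ 0.995 -0.104 -0.   ]
 [-0.    -0.001 -1.   ]] 
q [ 0.44   0.925 -0.396  1.454  0.423  0.849 -0.201] F [ 0.44  0.14 -0.34] op 0.65
```

>>> move_arm --turn '[[0, 0, 0], [0, 0, 0], [0, 0, 0], [0, 0, 0], [0, 0, 0], [0, 0, 0], [0, 0, 0], [0, 0, 0], [0, 0, 0], [0, 0, 0]]' --dp '[[0.06, 0.04, 0.47], [0, 0, 0.47], [0, 0, 0.47], [0, 0, 0.47], [0, 0, 0.47], [0, 0, 0.45], [0, 0, 0], [0, 0, 0], [0, 0, 0], [0, 0, 0]]' --jaw '[-0.3, -0.3, -0.3, -0.3, -0.3, -0.3, 1, 1, 1, 1]' --newtons 15

```text
clock: 3.55
tool_pos: [0.6539, -0.2072, 0.0561]
eef_rot: [0.743, 0.669, 0.001, 0.001]
contact_force: [0.1, 0.4, -0.1]
opening: 0.373
```

>>> move_arm --turn '[[0, 0, 0], [0, 0, 0], [0, 0, 0]]' --dp '[[0, 0, 0], [0, 0, -0.3], [0, 0, -0.5]]' --jaw '[1, 1, 1]'

```text
clock: 3.8
tool_pos: [0.652, -0.207, 0.0747]
eef_rot: [0.743, 0.67, -0.001, -0.001]
contact_force: [0.3, -0.9, -1.1]
opening: 0.313
```

Run:
```python
from h import *
stt()
s=r.snapshot("side"); crop(s["frame"],270,180,400,320,5,"pics/s1.png")
e=np.array([-np.sin(np.radians(7)),np.cos(np.radians(7)),0]);x=np.array([np.cos(np.radians(7)),np.sin(np.radians(7)),0])
C=np.array([.5498,.2045,.06]); slot=C+.031*e+.022*x; print(slot)
p,q=plan([([0.64,-0.20,0.232],None,None),(slot+[-.006,0,.172],Rdown(7),None)],1)
```

```text
3.8 p [ 0.652  -0.207   0.0747] 
 [[ 0.103  0.995 -0.003]
 [ 0.995 -0.103  0.   ]
 [ 0.    -0.003 -1.   ]] 
q [ 0.425  0.988 -0.372  1.472  0.451  0.77  -0.226] F [ 0.3  -0.92 -1.11] op 0.313
[0.56785807 0.23795006 0.06      ]
turn [[0, 0, 0], [0, 0, 0], [0, 0, 0], [0, 0, 0], [0, 0, 0], [0, 0, 0], [0, 0, 0], [0, 0, -0.002], [0.0001, 0, -0.002], [0, 0, -0.002]]
dp [[0.033, -0.084, -0.878], [0.033, -0.083, -0.878], [0.033, -0.084, -0.877], [0.033, -0.083, -0.878], [0.033, -0.084, -0.878], [0.033, -0.083, -0.878], [0.033, -0.084, -0.877], [0.95, -0.274, -0.001], [0.953, -0.261, -0.001], [0.957, -0.25, -0.001]]
jaw [1, 1, 1, 1, 1, 1, 1, 1, 1, 1]
turn [[0, 0, -0.002], [0, 0, -0.002], [0.0001, 0, -0.002], [0, 0, -0.002], [0, 0, -0.002], [0, 0.0001, -0.002], [0.0001, 0, -0.002], [0, 0, -0.002], [0, 0, -0.002], [0, 0, -0.002]]
dp [[0.959, -0.238, -0.001], [0.963, -0.225, -0.001], [0.965, -0.214, -0.001], [0.968, -0.201, -0.001], [0.97, -0.189, -0.001], [0.973, -0.177, -0.001], [0.975, -0.165, 0], [0.976, -0.152, 0], [0.979, -0.141, -0.001], [0.98, -0.127, 0]]
jaw [1, 1, 1, 1, 1, 1, 1, 1, 1, 1]
turn [[0.0001, 0, -0.002], [0, 0, -0.002], [0, 0, -0.002], [0, 0, -0.002], [0.0001, 0, -0.002]]
dp [[0.982, -0.116, 0], [0.983, -0.103, 0], [0.985, -0.091, 0], [0.985, -0.078, 0], [0.986, -0.066, 0]]
jaw [1, 1, 1, 1, 1]
```

View pics/s1.png

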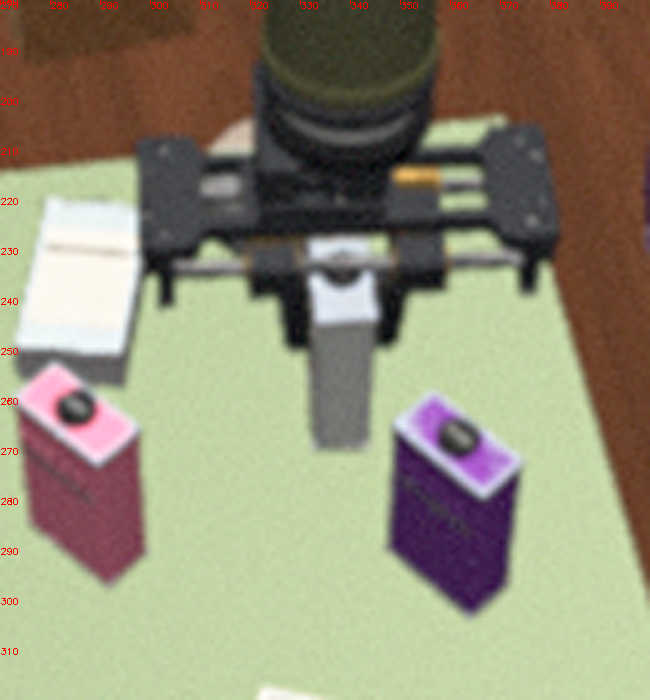

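>>> move_arm --turn '[[0, 0, 0], [0, 0, 0], [0, 0, 0], [0, 0, 0], [0, 0, 0], [0, 0, 0], [0, 0, 0], [0, 0, -0.002], [0, 0, -0.002], [0, 0, -0.002]]' --dp '[[0.033, -0.084, -0.9], [0.033, -0.083, -0.9], [0.033, -0.084, -0.9], [0.033, -0.083, -0.9], [0.033, -0.084, -0.9], [0.033, -0.083, -0.9], [0.033, -0.084, -0.9], [0.95, -0.274, 0], [0.953, -0.26, 0], [0.957, -0.25, 0]]' --jaw '[1, 1, 1, 1, 1, 1, 1, 1, 1, 1]'

```text
clock: 4.68
tool_pos: [0.6263, -0.1264, 0.2343]
eef_rot: [0.73, 0.683, 0.001, 0.001]
contact_force: [-0.4, 0.7, -1.6]
opening: 0.315
```

>>> move_arm --turn '[[0, 0, -0.002], [0, 0, -0.002], [0, 0, -0.002], [0, 0, -0.002], [0, 0, -0.002], [0, 0, -0.002], [0, 0, -0.002], [0, 0, -0.002], [0, 0, -0.002], [0, 0, -0.002]]' --dp '[[0.96, -0.238, 0], [0.963, -0.225, 0], [0.965, -0.214, 0], [0.968, -0.2, 0], [0.97, -0.189, 0], [0.973, -0.177, 0], [0.975, -0.165, 0], [0.976, -0.152, 0], [0.979, -0.141, 0], [0.98, -0.127, 0]]' --jaw '[1, 1, 1, 1, 1, 1, 1, 1, 1, 1]'

```text
clock: 5.52
tool_pos: [0.5826, 0.1177, 0.2338]
eef_rot: [0.685, 0.728, 0.001, 0.001]
contact_force: [-0.3, 0.3, -1.9]
opening: 0.317
```

Run:
```python
from h import *
stt()
s=r.snapshot("wrist"); cv2.imwrite("pics/w3.png",s["frame"])
s=r.snapshot("side"); crop(s["frame"],230,60,400,190,4,"pics/s2.png")
stt()
```

```text
5.52 p [0.5826 0.1177 0.2338] 
 [[-0.06   0.998  0.002]
 [ 0.998  0.06   0.   ]
 [ 0.     0.002 -1.   ]] 
q [-0.012  0.681 -0.464  1.66   0.372  0.888 -0.563] F [-0.29  0.28 -1.88] op 0.317
5.62 p [0.5816 0.1231 0.2342] 
 [[-0.068  0.998  0.001]
 [ 0.998  0.068  0.005]
 [ 0.005  0.002 -1.   ]] 
q [-0.016  0.681 -0.469  1.66   0.37   0.887 -0.562] F [ 0.53 -0.3  -1.01] op 0.319
```

View pics/w3.png

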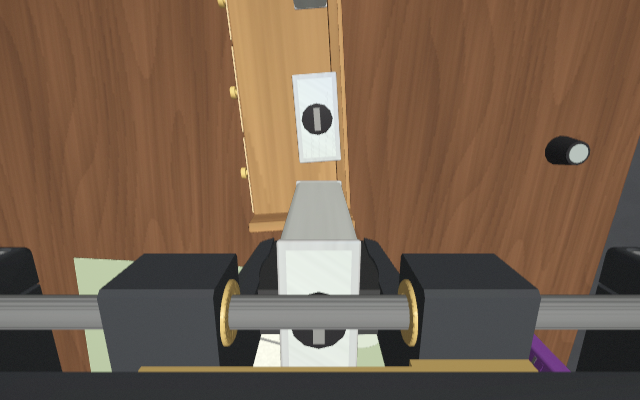

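View pics/s2.png

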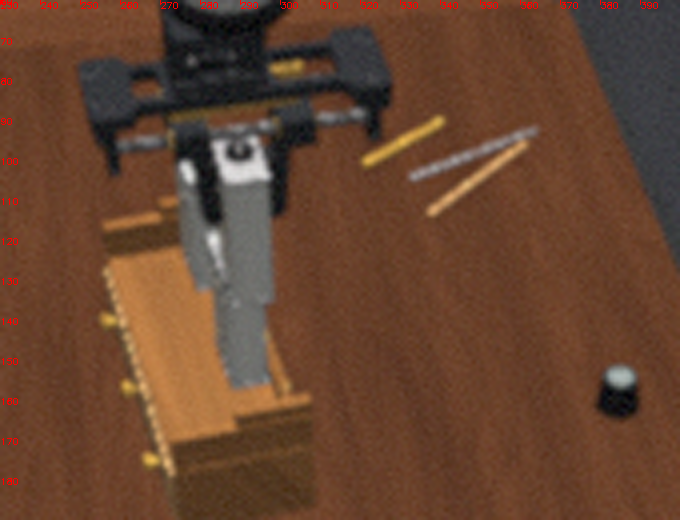

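Run:
```python
from h import *
f=cv2.imread("pics/w3.png"); crop(f,220,0,380,240,3,"pics/w3c.png")
class S: pass
s={"mtx":r.snapshot("wrist")["mtx"],"tool_from_camera":r.snapshot("wrist")["tool_from_camera"]}
Rm=np.array([[-0.06,.998,.002],[.998,.06,0],[0,.002,-1]]);st={"tool_pos":np.array([.5826,.1177,.2338]),"eef_rot":R.from_matrix(Rm).as_quat()}
c=cam(s,st)
print(p2w(s,c,[(317,118)],.165),p2w(s,c,[(292,76),(335,72),(341,159),(299,163)],.16))
stt()
```

```text
[[0.57763237 0.18287333 0.165     ]] [[0.56028427 0.20755376 0.16      ]
 [0.58730401 0.21156903 0.16      ]
 [0.59542829 0.15693886 0.16      ]
 [0.56717951 0.15250825 0.16      ]]
5.72 p [0.5828 0.1169 0.2335] 
 [[-0.061  0.998  0.001]
 [ 0.998  0.061 -0.   ]
 [-0.     0.001 -1.   ]] 
q [-0.011  0.681 -0.464  1.66   0.372  0.888 -0.562] F [ 0.15 -1.   -2.43] op 0.316
```

View pics/w3c.png

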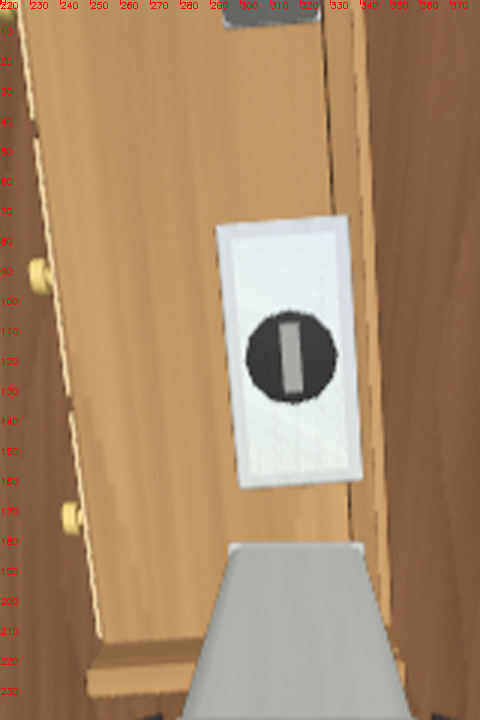

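Run:
```python
from h import *
plan([([.5382,.1184,.225],Rdown(7.3),4),([.5382,.1184,.123],None,6)],1)
```

```text
turn [[0, 0, -0.0026], [0.0001, 0, -0.0027], [0, 0, -0.0026], [0.0001, 0.0001, -0.0026], [0, 0, 0], [0, 0, 0], [0, 0, 0], [0, 0, 0], [0, 0, 0], [0, 0, 0]]
dp [[0.042, -0.445, 0.085], [0.05, -0.444, 0.084], [0.057, -0.443, 0.085], [0.065, -0.442, 0.085], [0, 0, 0.68], [-0.001, 0, 0.68], [0, 0, 0.68], [0, 0, 0.68], [0, 0, 0.68], [-0.001, 0, 0.68]]
jaw [1, 1, 1, 1, 1, 1, 1, 1, 1, 1]
```

>>> move_arm --turn '[[0, 0, -0.0026], [0, 0, -0.0026], [0, 0, -0.0026], [0, 0, -0.0026], [0, 0, 0], [0, 0, 0], [0, 0, 0], [0, 0, 0], [0, 0, 0], [0, 0, 0]]' --dp '[[0.042, -0.445, 0.085], [0.05, -0.444, 0.085], [0.057, -0.443, 0.085], [0.065, -0.442, 0.085], [0, 0, 0.68], [0, 0, 0.68], [0, 0, 0.68], [0, 0, 0.68], [0, 0, 0.68], [0, 0, 0.5]]' --jaw '[1, 1, 1, 1, 1, 1, 1, 1, 1, 1]'

```text
clock: 6.55
tool_pos: [0.5385, 0.1156, 0.1257]
eef_rot: [0.663, 0.749, -0.001, 0.001]
contact_force: [0.3, -0.3, -1.7]
opening: 0.315
```

Run:
```python
from h import *
stt()
s=r.snapshot("side"); crop(s["frame"],230,60,400,190,4,"pics/s3.png")
s=r.snapshot("top"); crop(s["frame"],140,180,290,280,5,"pics/t3.png")
stt()
```

```text
6.55 p [0.5385 0.1156 0.1257] 
 [[-0.122  0.993 -0.   ]
 [ 0.993  0.122 -0.002]
 [-0.002 -0.    -1.   ]] 
q [-0.069  0.779 -0.383  1.883  0.505  0.577 -0.66 ] F [ 0.32 -0.29 -1.66] op 0.315
6.65 p [0.5375 0.1155 0.1252] 
 [[-0.122  0.993 -0.003]
 [ 0.993  0.122 -0.003]
 [-0.002 -0.003 -1.   ]] 
q [-0.07   0.779 -0.383  1.884  0.504  0.579 -0.66 ] F [ 0.03 -0.13 -2.01] op 0.315
```

View pics/s3.png

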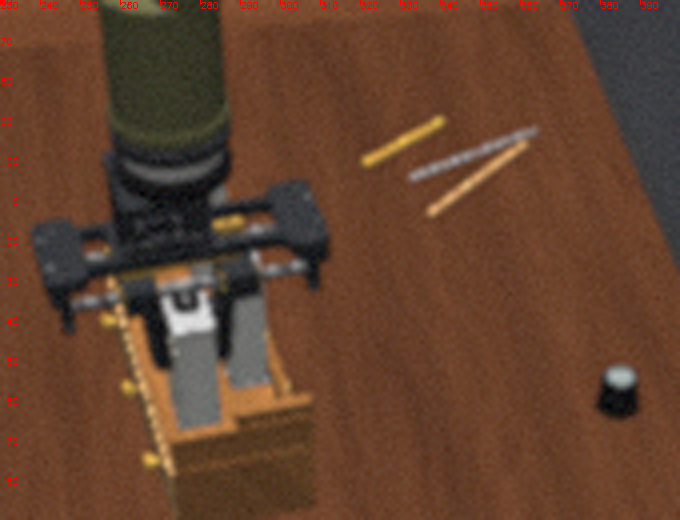

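View pics/t3.png

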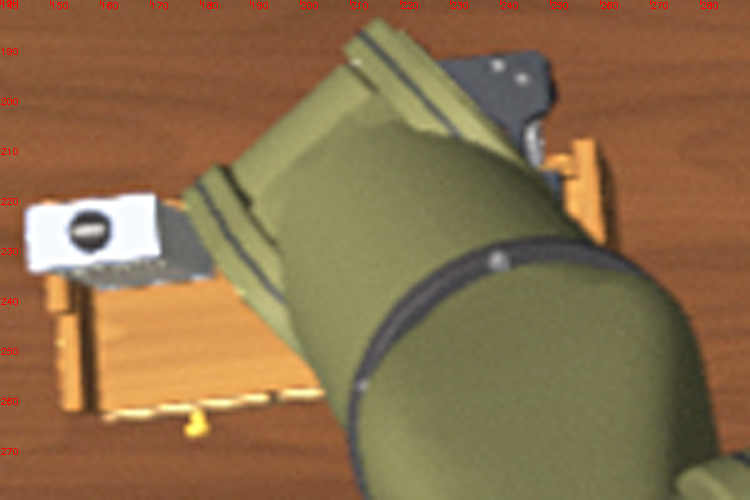

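>>> move_arm --turn '[[0, 0, 0], [0, 0, 0], [0, 0, 0], [0, 0, 0], [0, 0, 0]]' --dp '[[0.2, 0, 0.1], [0, 0, 0.15], [0, 0, 0.1], [0, 0, 0.1], [0, 0, 0]]' --jaw '[1, 1, 1, 1, 1]'

```text
clock: 7.07
tool_pos: [0.5376, 0.1228, 0.1154]
eef_rot: [0.662, 0.75, -0.0, 0.0]
contact_force: [0.1, -0.5, -2.0]
opening: 0.317
```

>>> move_arm --turn '[[0, 0, 0], [0, 0, 0], [0, 0, 0], [0, 0, 0]]' --dp '[[0, 0, 0.05], [0, 0, 0.05], [0, 0, 0.05], [0, 0, 0]]' --jaw '[1, 1, 1, 1]'

```text
clock: 7.4
tool_pos: [0.5378, 0.1229, 0.1136]
eef_rot: [0.662, 0.75, 0.0, 0.001]
contact_force: [-3.1, -1.3, 14.7]
opening: 0.318
```

>>> move_arm --turn '[[0, 0, 0], [0, 0, 0], [0, 0, 0], [0, 0, 0], [0, 0, 0], [0, 0, 0], [0, 0, 0], [0, 0, 0], [0, 0, 0]]' --dp '[[0, 0, 0], [0, 0, 0], [0, 0, 0], [0, 0, -0.3], [0, 0, -0.8], [0, 0, -0.9], [0, 0, -0.9], [0, 0, -0.9], [0, 0, -0.9]]' --jaw '[0.1, -0.15, -0.15, -0.15, -0.15, -0.15, -0.15, -0.15, -0.15]'

```text
clock: 8.15
tool_pos: [0.5373, 0.123, 0.2306]
eef_rot: [0.661, 0.75, -0.0, -0.0]
contact_force: [0.6, -0.1, -0.1]
opening: 0.574
```

Run:
```python
from h import *
stt()
plan([([.5777,.181,.225],Rdown(7.3),None),([.5777,.181,.125],None,6)],-.15)
s=r.snapshot("wrist"); cv2.imwrite("pics/w4.png",s["frame"])
```

```text
8.15 p [0.5373 0.123  0.2306] 
 [[-0.125  0.992 -0.   ]
 [ 0.992  0.125  0.   ]
 [ 0.    -0.    -1.   ]] 
q [-0.016  0.634 -0.486  1.791  0.39   0.814 -0.568] F [ 0.62 -0.12 -0.08] op 0.574
turn [[0, 0, -0.0001], [0, 0, -0.0001], [0, 0, -0.0001], [0, 0, 0], [0, 0, 0], [0, 0, 0], [0, 0, 0], [0, 0, 0], [0, 0, 0]]
dp [[0.7, 0.631, 0.075], [0.7, 0.631, 0.074], [0.7, 0.632, 0.075], [0, 0, 0.667], [0, 0, 0.666], [0, 0, 0.667], [0, 0.001, 0.667], [0, 0, 0.666], [0, 0, 0.667]]
jaw [-0.15, -0.15, -0.15, -0.15, -0.15, -0.15, -0.15, -0.15, -0.15]
```

View pics/w4.png

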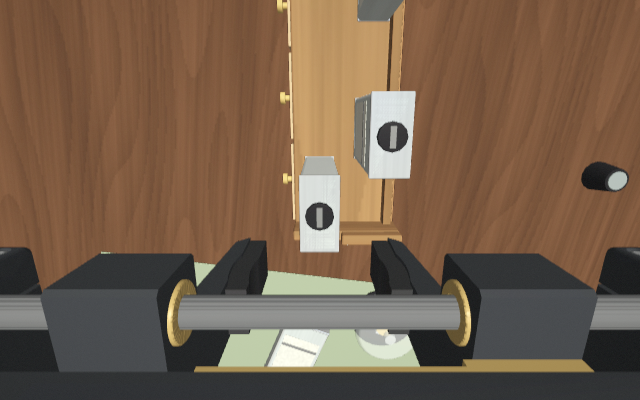

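>>> move_arm --turn '[[0, 0, 0], [0, 0, 0], [0, 0, 0], [0, 0, 0], [0, 0, 0], [0, 0, 0], [0, 0, 0], [0, 0, 0], [0, 0, 0]]' --dp '[[0.7, 0.631, 0.075], [0.7, 0.631, 0.075], [0.7, 0.631, 0.075], [0, 0, 0.5], [0, 0, 0.67], [0, 0, 0.67], [0, 0, 0.67], [0, 0, 0.67], [0, 0, 0.67]]' --jaw '[-0.15, -0.15, -0.15, -0.15, -0.15, -0.15, -0.15, -0.15, -0.15]'

```text
clock: 8.95
tool_pos: [0.5779, 0.181, 0.1267]
eef_rot: [0.662, 0.75, 0.0, -0.0]
contact_force: [-0.3, 1.1, 0.5]
opening: 0.575
```

>>> move_arm --turn '[[0, 0, 0], [0, 0, 0], [0, 0, 0], [0, 0, 0], [0, 0, 0]]' --dp '[[0, 0, 0.4], [0, 0, 0], [0, 0, 0], [0, 0, 0], [0, 0, 0]]' --jaw '[-0.15, -0.15, 0.2, 1, 1]' --newtons 6

```text
clock: 9.37
tool_pos: [0.5787, 0.1813, 0.1185]
eef_rot: [0.662, 0.75, 0.001, 0.0]
contact_force: [-0.8, -0.6, -0.4]
opening: 0.372
```

Run:
```python
from h import *
stt()
s=r.snapshot("side"); crop(s["frame"],230,60,400,190,4,"pics/s5.png")
```

```text
9.37 p [0.5787 0.1813 0.1185] 
 [[-0.125  0.992  0.002]
 [ 0.992  0.125  0.001]
 [ 0.001  0.002 -1.   ]] 
q [-0.157  0.844 -0.398  1.718  0.482  0.675 -0.692] F [-0.84 -0.55 -0.37] op 0.372
```

View pics/s5.png

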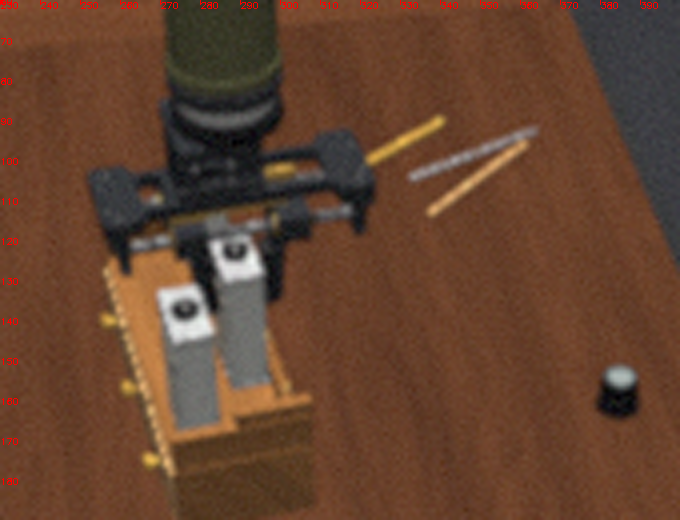

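>>> move_arm --turn '[[0, 0, 0], [0, 0, 0], [0, 0, 0], [0, 0, 0], [0, 0, 0], [0, 0, 0], [0, 0, 0], [0, 0, 0]]' --dp '[[0, 0, 0], [0, 0, 0], [0.3, 0, 0], [0.5, 0, 0], [0.5, 0, 0], [0.5, 0, 0], [0.4, 0, 0], [0, 0, 0]]' --jaw '[1, 1, 1, 1, 1, 1, 1, 1]'

```text
clock: 10.08
tool_pos: [0.5702, 0.2398, 0.1175]
eef_rot: [0.66, 0.751, 0.001, -0.001]
contact_force: [-0.2, 1.4, 1.3]
opening: 0.316
```

>>> move_arm --turn '[[0, 0, 0], [0, 0, 0], [0, 0, 0], [0, 0, 0]]' --dp '[[0.1, 0, 0], [0.1, 0, 0], [0.1, 0, 0], [0, 0, 0]]' --jaw '[1, 1, 1, 1]'

```text
clock: 10.42
tool_pos: [0.5702, 0.2421, 0.1171]
eef_rot: [0.662, 0.75, -0.001, 0.0]
contact_force: [-0.8, -2.4, 3.4]
opening: 0.318
```

Run:
```python
from h import *
stt()
s=r.snapshot("side"); crop(s["frame"],230,60,400,190,4,"pics/s6.png")
s=r.snapshot("wrist"); cv2.imwrite("pics/w6.png",s["frame"])
```

```text
10.42 p [0.5702 0.2421 0.1171] 
 [[-0.124  0.992 -0.   ]
 [ 0.992  0.124 -0.001]
 [-0.001 -0.    -1.   ]] 
q [-0.262  0.86  -0.39   1.675  0.464  0.701 -0.766] F [-0.82 -2.42  3.37] op 0.318
```

View pics/w6.png

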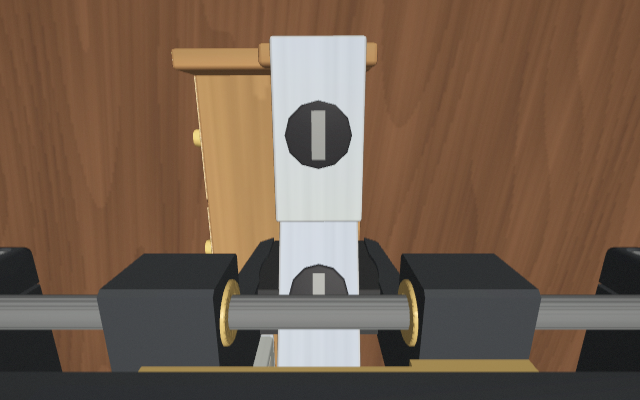

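View pics/s6.png

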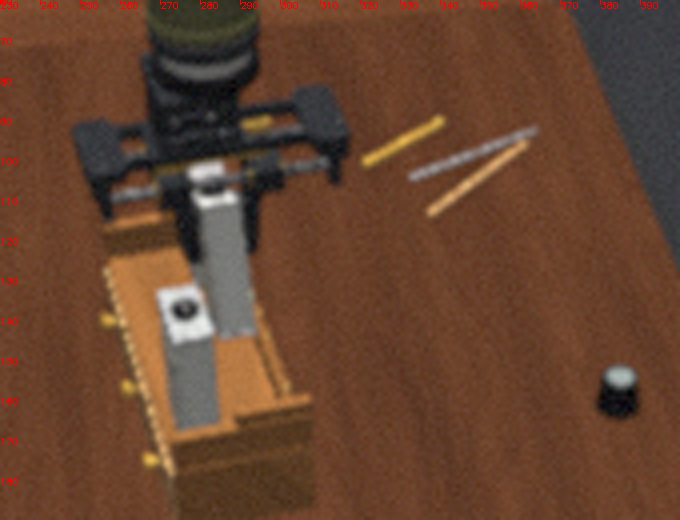

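>>> move_arm --turn '[[0, 0, 0], [0, 0, 0], [0, 0, 0], [0, 0, 0], [0, 0, 0], [0, 0, 0], [0, 0, 0], [0, 0, 0]]' --dp '[[0, 0, 0], [0, 0, 0], [0, 0, 0], [0, 0, -0.5], [0, 0, -0.9], [0, 0, -0.9], [0, 0, -0.9], [0, 0, -0.9]]' --jaw '[0.1, -0.15, -0.15, -0.15, -0.15, -0.15, -0.15, -0.15]'

```text
clock: 11.18
tool_pos: [0.5701, 0.2433, 0.2218]
eef_rot: [0.661, 0.75, 0.0, -0.0]
contact_force: [0.6, 0.7, 1.1]
opening: 0.575
```

Run:
```python
from h import *
stt()
plan([([.5378,.1228,.225],Rdown(7.3),None),([.5378,.1228,.114],None,6)],-.15)
```

```text
11.18 p [0.5701 0.2433 0.2218] 
 [[-0.125  0.992  0.001]
 [ 0.992  0.125  0.001]
 [ 0.001  0.001 -1.   ]] 
q [-0.226  0.729 -0.458  1.593  0.382  0.91  -0.694] F [0.64 0.66 1.08] op 0.575
turn [[0, 0, -0.0001], [0, 0, 0], [0, -0.0001, -0.0001], [0.0001, 0, 0], [0, 0, -0.0001], [0, 0, 0], [0, 0, 0], [0, 0, 0], [0, 0, 0], [0, 0, 0]]
dp [[-0.77, -0.314, -0.022], [-0.771, -0.314, -0.022], [-0.77, -0.315, -0.022], [-0.77, -0.314, -0.022], [-0.77, -0.315, -0.021], [-0.769, -0.316, -0.021], [0, 0, 0.74], [0, 0, 0.74], [0, 0, 0.74], [-0.001, 0, 0.74]]
jaw [-0.15, -0.15, -0.15, -0.15, -0.15, -0.15, -0.15, -0.15, -0.15, -0.15]
turn [[0, 0, 0], [0, 0, 0]]
dp [[0, 0, 0.74], [0, 0.001, 0.74]]
jaw [-0.15, -0.15]
```

>>> move_arm --turn '[[0, 0, 0], [0, 0, 0], [0, 0, 0], [0, 0, 0], [0, 0, 0], [0, 0, 0], [0, 0, 0], [0, 0, 0], [0, 0, 0], [0, 0, 0]]' --dp '[[-0.77, -0.315, -0.02], [-0.77, -0.315, -0.02], [-0.77, -0.315, -0.02], [-0.77, -0.315, -0.02], [-0.77, -0.315, -0.02], [-0.77, -0.315, -0.02], [0, 0, 0.3], [0, 0, 0.74], [0, 0, 0.74], [0, 0, 0.74]]' --jaw '[-0.15, -0.15, -0.15, -0.15, -0.15, -0.15, -0.15, -0.15, -0.15, -0.15]'

```text
clock: 12.02
tool_pos: [0.5383, 0.1235, 0.1599]
eef_rot: [0.661, 0.75, 0.001, 0.0]
contact_force: [-0.0, -0.9, 0.5]
opening: 0.571
```

>>> move_arm --turn '[[0, 0, 0], [0, 0, 0], [0, 0, 0], [0, 0, 0], [0, 0, 0], [0, 0, 0], [0, 0, 0], [0, 0, 0]]' --dp '[[0, 0, 0.74], [0, 0, 0.7], [0, 0, 0.4], [0, 0, 0], [0, 0, 0], [0, 0, 0], [0, 0, 0], [0, 0, 0]]' --jaw '[-0.15, -0.15, -0.15, -0.15, 0.2, 1, 1, 1]' --newtons 12

```text
clock: 12.68
tool_pos: [0.5384, 0.1228, 0.1148]
eef_rot: [0.662, 0.75, 0.001, 0.001]
contact_force: [0.5, 0.1, 1.4]
opening: 0.318
```

Run:
```python
from h import *
stt()
e=np.array([-np.sin(np.radians(7.2)),np.cos(np.radians(7.2)),0])
M=np.array([.5702,.2425,0]); T=M-e*.067; print(T)
p=r.get_state()["tool_pos"]
plan([(p+[0,0,.012],Rdown(7.3),2),([T[0],T[1],p[2]+.012],None,4),([T[0],T[1],p[2]+.004],None,2)],1)
```

```text
12.68 p [0.5384 0.1228 0.1148] 
 [[-0.125  0.992  0.002]
 [ 0.992  0.125  0.001]
 [ 0.     0.002 -1.   ]] 
q [-0.089  0.795 -0.369  1.888  0.515  0.551 -0.678] F [0.52 0.12 1.4 ] op 0.318
[0.57859733 0.17602832 0.        ]
turn [[0.0002, 0, -0.0002], [0.0001, -0.0001, -0.0002], [0, 0, 0], [0, 0, 0], [0, 0, 0], [0, 0, 0], [0, 0, 0], [0, 0, 0]]
dp [[0, 0, -0.24], [0, 0.001, -0.24], [0.477, 0.467, 0], [0.477, 0.466, 0], [0.477, 0.467, 0], [0.477, 0.467, 0], [0, 0, 0.16], [0.001, 0, 0.16]]
jaw [1, 1, 1, 1, 1, 1, 1, 1]
```

>>> move_arm --turn '[[0, 0, 0], [0, 0, 0], [0, 0, 0], [0, 0, 0], [0, 0, 0], [0, 0, 0], [0, 0, 0], [0, 0, 0], [0, 0, 0]]' --dp '[[0, 0, -0.24], [0, 0, -0.24], [0.477, 0.45, 0], [0.477, 0.45, 0], [0.477, 0.45, 0], [0.477, 0.4, 0], [0, 0, 0], [0, 0, 0.16], [0, 0, 0.16]]' --jaw '[1, 1, 1, 1, 1, 1, 1, 1, 1]'

```text
clock: 13.43
tool_pos: [0.5746, 0.1742, 0.1177]
eef_rot: [0.662, 0.75, -0.001, 0.0]
contact_force: [0.2, 0.5, -1.9]
opening: 0.319
```

Run:
```python
from h import *
stt()
s=r.snapshot("side"); crop(s["frame"],230,60,400,190,4,"pics/s7.png")
s=r.snapshot("wrist"); cv2.imwrite("pics/w7.png",s["frame"])
```

```text
13.43 p [0.5746 0.1742 0.1177] 
 [[-0.124  0.992 -0.   ]
 [ 0.992  0.124 -0.001]
 [-0.001 -0.001 -1.   ]] 
q [-0.153  0.839 -0.389  1.735  0.477  0.663 -0.683] F [ 0.18  0.46 -1.91] op 0.319
```

View pics/w7.png

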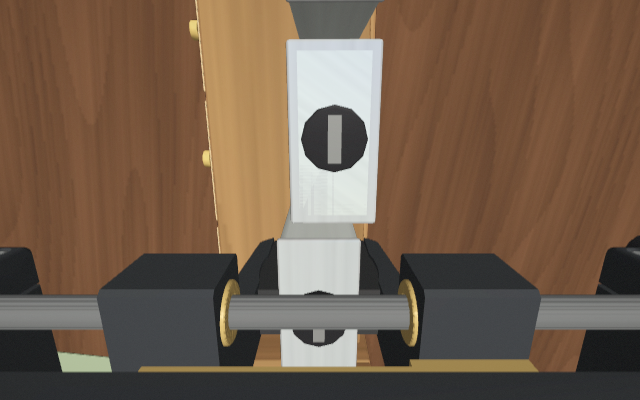

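View pics/s7.png

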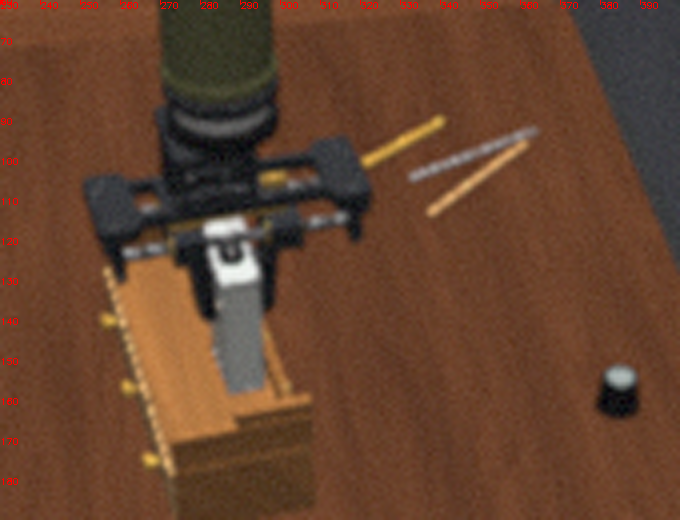

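Run:
```python
from h import *
st=r.get_state(); s=r.snapshot("wrist"); 
st["tool_pos"]=np.array([.5746,.1742,.1177])
c=cam(s,st)
print(p2w(s,c,[(334,138)],.165), p2w(s,c,[(287,40),(382,40),(375,222),(292,221)],.16),p2w(s,c,[(288,0),(380,0)],.16), p2w(s,c,[(303,38),(368,38)],.16))
s=r.snapshot("top"); crop(s["frame"],140,180,290,280,5,"pics/t7.png")
```

```text
[[0.57155283 0.23601107 0.165     ]] [[0.55439628 0.26176554 0.16      ]
 [0.58182541 0.26518794 0.16      ]
 [0.58933956 0.20977709 0.16      ]
 [0.56155282 0.20662305 0.16      ]] [[0.55365997 0.27206262 0.16      ]
 [0.57944996 0.27527269 0.16      ]] [[0.55895978 0.26286912 0.16      ]
 [0.57769868 0.26520692 0.16      ]]
```

View pics/t7.png

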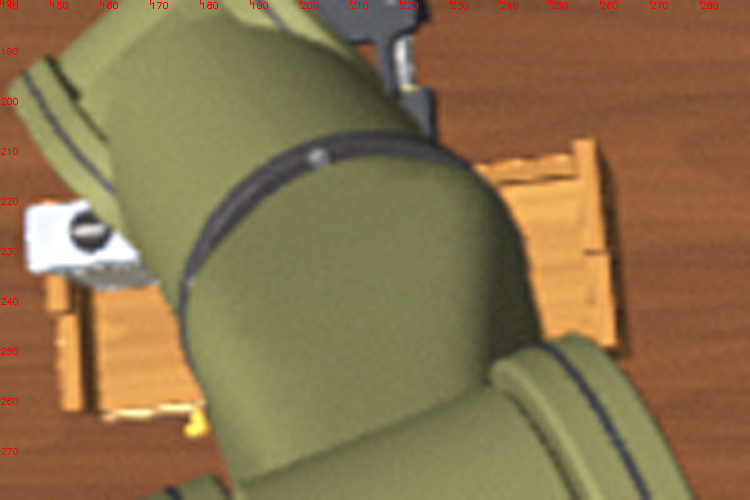

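>>> move_arm --turn '[[0, 0, 0], [0, 0, 0], [0, 0, 0], [0, 0, 0], [0, 0, 0], [0, 0, 0]]' --dp '[[0, 0, 0.08], [0, 0, 0.05], [0, 0.08, 0], [0, 0.06, 0], [0, 0.06, 0], [0, 0, 0]]' --jaw '[1, 1, 1, 1, 1, 1]' --newtons 25

```text
clock: 14.13
tool_pos: [0.5795, 0.1758, 0.1149]
eef_rot: [0.662, 0.75, -0.001, -0.0]
contact_force: [-3.9, 0.1, 5.3]
opening: 0.313
```

>>> move_arm --turn '[[0, 0, 0], [0, 0, 0], [0, 0, 0]]' --dp '[[0, 0.05, 0], [0, 0.04, 0], [0, 0, 0]]' --jaw '[1, 1, 1]'

```text
clock: 14.38
tool_pos: [0.5797, 0.1759, 0.1149]
eef_rot: [0.661, 0.75, -0.002, -0.001]
contact_force: [-7.8, -2.0, 9.4]
opening: 0.316
```

>>> move_arm --turn '[[0, 0, 0], [0, 0, 0], [0, 0, 0], [0, 0, 0], [0, 0, 0], [0, 0, 0]]' --dp '[[0, -0.06, -0.02], [0.12, 0, 0], [0.12, 0, 0], [0.12, 0, 0], [0.12, 0, 0], [0, 0, 0]]' --jaw '[1, 1, 1, 1, 1, 1]'

```text
clock: 14.88
tool_pos: [0.5786, 0.1832, 0.115]
eef_rot: [0.662, 0.749, -0.004, 0.002]
contact_force: [-4.8, -8.8, 8.3]
opening: 0.315
```

>>> move_arm --turn '[[0, 0, 0], [0, 0, 0], [0, 0, 0]]' --dp '[[0.08, 0, 0], [0.08, 0, 0], [0, 0, 0]]' --jaw '[1, 1, 1]'

```text
clock: 15.13
tool_pos: [0.5782, 0.1865, 0.1151]
eef_rot: [0.663, 0.749, -0.004, 0.002]
contact_force: [-4.6, -9.4, 9.2]
opening: 0.319
```

Run:
```python
from h import *
stt()
s=r.snapshot("wrist"); cv2.imwrite("pics/w8.png",s["frame"])
```

```text
15.13 p [0.5782 0.1865 0.1151] 
 [[-0.122  0.993 -0.003]
 [ 0.992  0.122 -0.009]
 [-0.009 -0.004 -1.   ]] 
q [-0.179  0.851 -0.383  1.709  0.475  0.682 -0.697] F [-4.63 -9.37  9.23] op 0.319
```

View pics/w8.png

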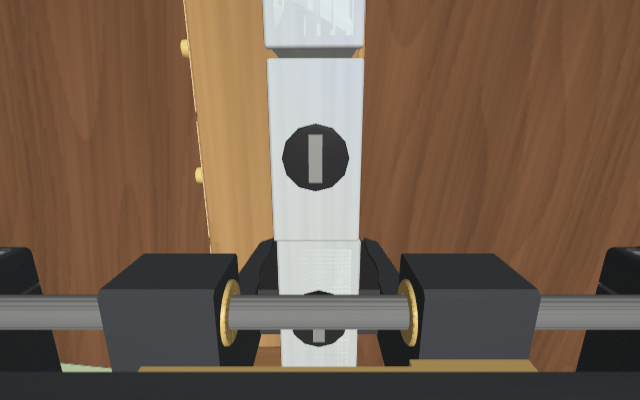

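>>> move_arm --turn '[[0, 0, 0], [0, 0, 0], [0, 0, 0], [0, 0, 0]]' --dp '[[0.08, 0, -0.02], [0.08, 0, 0], [0.06, 0, 0], [0, 0, 0]]' --jaw '[1, 1, 1, 1]'

```text
clock: 15.52
tool_pos: [0.5774, 0.1925, 0.1151]
eef_rot: [0.662, 0.749, -0.004, 0.002]
contact_force: [-4.0, -7.3, 5.2]
opening: 0.315
```

Run:
```python
from h import *
stt()
s=r.snapshot("wrist"); cv2.imwrite("pics/w9.png",s["frame"])
```

```text
15.52 p [0.5774 0.1925 0.1151] 
 [[-0.122  0.992 -0.003]
 [ 0.992  0.122 -0.008]
 [-0.008 -0.004 -1.   ]] 
q [-0.188  0.852 -0.383  1.706  0.472  0.684 -0.704] F [-3.97 -7.31  5.25] op 0.315
```

View pics/w9.png

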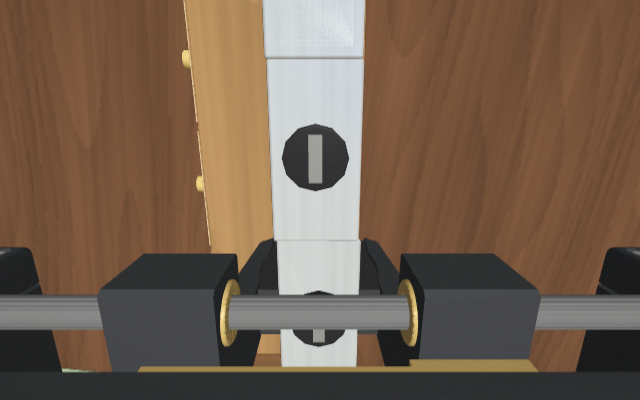

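>>> move_arm --turn '[[0, 0, 0], [0, 0, 0], [0, 0, 0], [0, 0, 0], [0, 0, 0], [0, 0, 0], [0, 0, 0], [0, 0, 0]]' --dp '[[0, 0, 0], [0, 0, 0], [0, 0, 0], [0, 0, -0.5], [0, 0, -0.9], [0, 0, -0.9], [0, 0, -0.9], [0, 0, -0.9]]' --jaw '[0.1, -0.15, -0.15, -0.15, -0.15, -0.15, -0.15, -0.15]'

```text
clock: 16.23
tool_pos: [0.5784, 0.1981, 0.2202]
eef_rot: [0.661, 0.75, 0.001, 0.0]
contact_force: [0.4, 0.5, 0.5]
opening: 0.58
```

Run:
```python
from h import *
stt()
s=r.snapshot("wrist"); cv2.imwrite("pics/w10.png",s["frame"])
s=r.snapshot("top");c=cam(s)
f=cv2.imread("pics/top0.png"); crop(f,370,160,480,320,4,"pics/c3.png")
plan([([.5397,-.0957,.18],Rdown(-15),None)],-1)
```

```text
16.23 p [0.5784 0.1981 0.2202] 
 [[-0.125  0.992  0.001]
 [ 0.992  0.125  0.001]
 [ 0.001  0.001 -1.   ]] 
q [-0.149  0.719 -0.46   1.622  0.385  0.89  -0.629] F [0.43 0.48 0.48] op 0.58
turn [[0.0001, -0.0001, 0.0047], [0.0001, 0, 0.0048], [0.0001, -0.0001, 0.0047], [0.0001, -0.0001, 0.0048], [0.0001, 0, 0.0047], [0.0001, -0.0001, 0.0047], [0.0001, 0, 0.0048], [0.0001, -0.0001, 0.0047], [0.0001, -0.0001, 0.0047], [0.0001, 0, 0.0048]]
dp [[-0.886, -0.24, 0.127], [-0.892, -0.213, 0.128], [-0.899, -0.186, 0.127], [-0.903, -0.16, 0.129], [-0.908, -0.132, 0.129], [-0.911, -0.105, 0.129], [-0.914, -0.078, 0.13], [-0.916, -0.051, 0.13], [-0.917, -0.023, 0.131], [-0.917, 0.003, 0.131]]
jaw [-1, -1, -1, -1, -1, -1, -1, -1, -1, -1]
turn [[0.0001, -0.0001, 0.0047], [0.0001, -0.0001, 0.0048], [0.0001, 0, 0.0047]]
dp [[-0.917, 0.032, 0.131], [-0.915, 0.059, 0.131], [-0.913, 0.086, 0.132]]
jaw [-1, -1, -1]
```

View pics/w10.png

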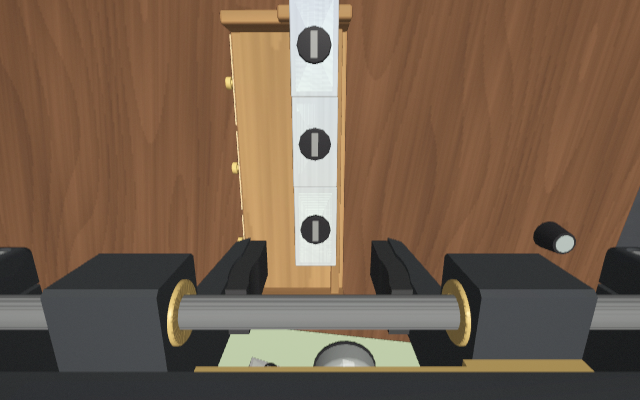

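View pics/c3.png

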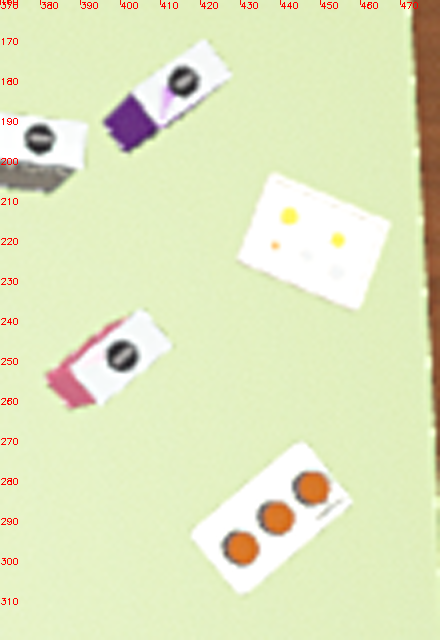

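>>> move_arm --turn '[[0, 0, 0.0047], [0, 0, 0.0048], [0, 0, 0.0047], [0, 0, 0.0048], [0, 0, 0.0047], [0, 0, 0.0047], [0, 0, 0.0048], [0, 0, 0.0047], [0, 0, 0.0047], [0, 0, 0.0048]]' --dp '[[-0.886, -0.24, 0.05], [-0.892, -0.213, 0.05], [-0.9, -0.186, 0.1], [-0.903, -0.16, 0.13], [-0.908, -0.132, 0.14], [-0.911, -0.105, 0.16], [-0.914, -0.078, 0.16], [-0.916, -0.051, 0.16], [-0.917, -0.023, 0.16], [-0.917, 0, 0.16]]' --jaw '[-1, -1, -1, -1, -1, -1, -1, -1, -1, -1]'

```text
clock: 17.17
tool_pos: [0.5462, -0.0305, 0.1862]
eef_rot: [0.766, 0.643, 0.0, 0.0]
contact_force: [-0.9, -0.4, 1.0]
opening: 1.001
```

>>> move_arm --turn '[[0, 0, 0.0047], [0, 0, 0.0048], [0, 0, 0.0047], [0, 0, 0], [0, 0, 0]]' --dp '[[-0.917, 0.032, 0.131], [-0.915, 0.059, 0.131], [-0.913, 0.086, 0.132], [0, 0, 0], [0, 0, 0]]' --jaw '[-1, -1, -1, -1, -1]'

```text
clock: 17.58
tool_pos: [0.5366, -0.0991, 0.1763]
eef_rot: [0.794, 0.608, -0.0, 0.0]
contact_force: [0.3, 0.2, -0.4]
opening: 0.997
```

Run:
```python
from h import *
stt(); st=r.get_state()
s=r.snapshot("wrist"); cv2.imwrite("pics/w11.png",s["frame"])
c=cam(s,st); print(proj(s,c,[[.547,-.067,.03],[.522,-.163,.03],[.5345,-.115,.03]]))
s=r.snapshot("top");c=cam(s); print(p2w(s,c,[(399.5,249)],.107),p2w(s,c,[(438,288)],.02))
```

```text
17.58 p [ 0.5366 -0.0991  0.1763] 
 [[ 0.261  0.965 -0.   ]
 [ 0.965 -0.261 -0.   ]
 [-0.    -0.    -1.   ]] 
q [ 0.314  0.689 -0.359  1.864  0.376  0.656 -0.535] F [ 0.3   0.2  -0.39] op 0.997
[[320.98829732 152.71679838]
 [321.70313971 254.74795805]
 [321.3612519  205.94949484]]
[[ 0.5215564  -0.25382519  0.107     ]] [[ 0.43021845 -0.36815896  0.02      ]]
```

View pics/w11.png

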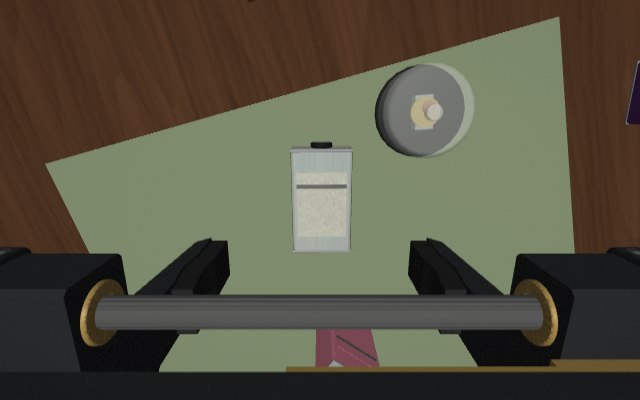

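>>> move_arm --turn '[[0, 0, 0], [0, 0, 0], [0, 0, 0], [0, 0, 0], [0, 0, 0], [0, 0, 0], [0, 0, 0], [0, 0, 0], [0, 0, 0], [0, 0, 0]]' --dp '[[0.1, 0, 0.6], [0.1, 0.04, 0.8], [0, 0.04, 0.8], [0, 0, 0.8], [0, 0, 0.8], [0, 0, 0.8], [0, 0, 0.8], [0, 0, 0.7], [0, 0, 0.4], [0, 0, 0]]' --jaw '[-1, -1, -1, -1, -1, -1, -1, -1, -1, -1]'

```text
clock: 18.52
tool_pos: [0.5394, -0.0917, 0.0123]
eef_rot: [0.793, 0.61, -0.001, -0.001]
contact_force: [-0.3, 1.0, 0.3]
opening: 1.005
```

Run:
```python
from h import *
stt()
s=r.snapshot("side"); crop(s["frame"],230,170,400,310,4,"pics/s12.png")
s=r.snapshot("wrist"); cv2.imwrite("pics/w12.png",s["frame"])
```

```text
18.52 p [ 0.5394 -0.0917  0.0123] 
 [[ 0.256  0.967 -0.003]
 [ 0.967 -0.256  0.001]
 [ 0.    -0.003 -1.   ]] 
q [ 0.192  0.957 -0.181  1.928  0.512  0.304 -0.665] F [-0.32  0.95  0.28] op 1.005
```

View pics/w12.png

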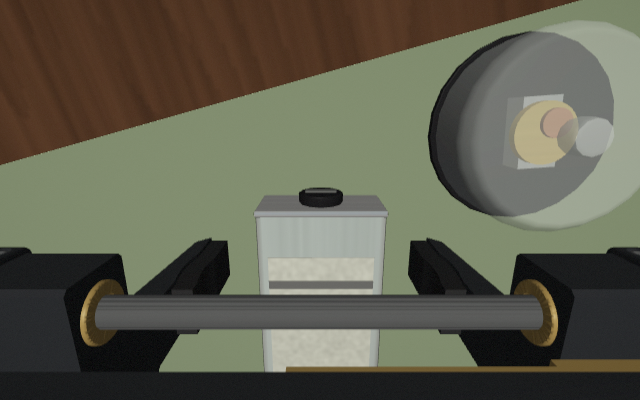

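Centred. Down to TCP z ≈ 0.006, then grip and lift.

>>> move_arm --turn '[[0, 0, 0], [0, 0, 0], [0, 0, 0], [0, 0, 0], [0, 0, 0], [0, 0, 0]]' --dp '[[0, 0, 0.15], [0, 0, 0.05], [0, 0, 0], [0, 0, 0], [0, 0, 0], [0, 0, 0]]' --jaw '[-1, -1, -0.2, 1, 1, 1]' --newtons 25

```text
clock: 19.12
tool_pos: [0.5403, -0.0938, 0.0093]
eef_rot: [0.793, 0.609, 0.0, 0.0]
contact_force: [-0.2, -0.6, -0.0]
opening: 0.726
```

>>> move_arm --turn '[[0, 0, 0], [0, 0, 0], [0, 0, 0], [0, 0, 0], [0, 0, 0], [0, 0, 0]]' --dp '[[0, 0, 0], [0, 0, -0.2], [0, 0, -0.6], [0, 0, -0.9], [0, 0, -0.9], [0, 0, -0.9]]' --jaw '[1, 1, 1, 1, 1, 1]'

```text
clock: 19.62
tool_pos: [0.5396, -0.0936, 0.0975]
eef_rot: [0.793, 0.609, -0.0, -0.0]
contact_force: [0.2, -0.4, -1.4]
opening: 0.63
```

Run:
```python
from h import *
stt()
s=r.snapshot("side"); crop(s["frame"],230,170,400,310,4,"pics/s13.png")
```

```text
19.62 p [ 0.5396 -0.0936  0.0975] 
 [[ 0.259  0.966 -0.001]
 [ 0.966 -0.259 -0.   ]
 [-0.    -0.001 -1.   ]] 
q [ 0.256  0.812 -0.284  1.909  0.453  0.484 -0.611] F [ 0.19 -0.36 -1.42] op 0.63
```

View pics/s13.png

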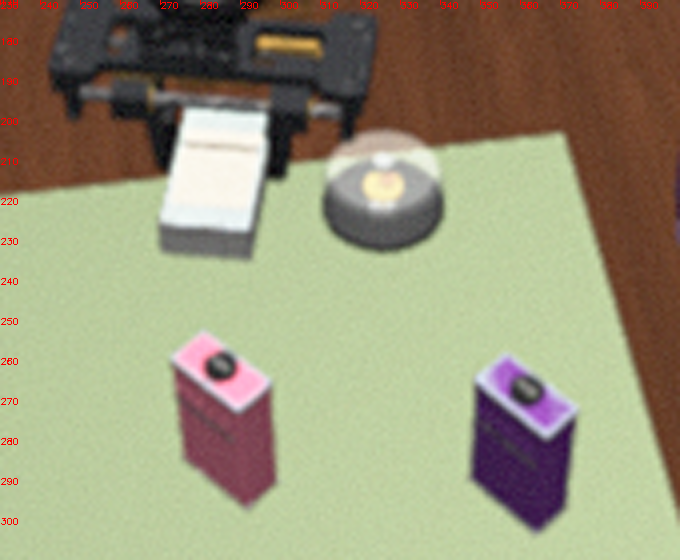

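Run:
```python
from h import *
q0=Rdown(-35); p=np.array([.50,-.04,.2])
plan([(p,q0,None),(p,q0*R.from_rotvec([0,np.radians(75),0]),None)],1)
```

```text
turn [[0.0002, -0.0001, 0.0111], [0.0002, 0, 0.0111], [0.0001, -0.0001, 0.0111], [0.0002, 0, 0.0111], [0.0002, -0.0001, 0.0111], [0, 0.0189, 0], [0, 0.019, 0], [0, 0.0189, 0], [0, 0.019, 0], [0, 0.0189, 0]]
dp [[0.33, -0.432, -0.791], [0.299, -0.455, -0.791], [0.266, -0.476, -0.791], [0.231, -0.493, -0.79], [0.197, -0.51, -0.79], [0, 0, 0], [0, 0, 0], [0, 0, 0], [0, 0, 0], [0, 0, 0]]
jaw [1, 1, 1, 1, 1, 1, 1, 1, 1, 1]
turn [[0, 0.0189, 0], [0, 0.019, 0], [0, 0.0189, 0], [0, 0.019, 0], [0, 0.0189, 0], [0, 0.019, 0]]
dp [[0, 0, 0], [0, 0, 0], [0, 0, 0], [0, 0, 0], [0, 0, 0], [0, 0, 0]]
jaw [1, 1, 1, 1, 1, 1]
```

>>> move_arm --turn '[[0, 0, 0.011], [0, 0, 0.011], [0, 0, 0.011], [0, 0, 0.011], [0, 0, 0.011], [0, 0.019, 0], [0, 0.019, 0], [0, 0.019, 0], [0, 0.019, 0]]' --dp '[[0.33, -0.43, -0.8], [0.3, -0.455, -0.8], [0.266, -0.476, -0.8], [0.23, -0.49, -0.8], [0.2, -0.51, -0.8], [0, 0, 0], [0, 0, 0], [0, 0, 0], [0, 0, 0]]' --jaw '[1, 1, 1, 1, 1, 1, 1, 1, 1]'

```text
clock: 20.42
tool_pos: [0.4987, -0.0394, 0.1975]
eef_rot: [0.861, 0.451, 0.208, -0.107]
contact_force: [0.1, -0.6, -2.4]
opening: 0.634
```

Run:
```python
from h import *
stt()
```

```text
20.42 p [ 0.4987 -0.0394  0.1975] 
 [[ 0.506  0.822  0.262]
 [ 0.733 -0.569  0.372]
 [ 0.455  0.003 -0.89 ]] 
q [ 0.724  0.688 -0.734  2.155  0.075  0.22  -0.512] F [ 0.1  -0.58 -2.43] op 0.634
```

>>> move_arm --turn '[[0, 0.019, 0], [0, 0.019, 0], [0, 0.019, 0]]' --dp '[[0, 0, 0], [0, 0, 0], [0, 0, 0]]' --jaw '[1, 1, 1]'

```text
clock: 20.67
tool_pos: [0.4985, -0.0412, 0.1973]
eef_rot: [0.811, 0.423, 0.359, -0.186]
contact_force: [-0.2, 0.5, -3.1]
opening: 0.636
```

Run:
```python
from h import *
stt()
```

```text
20.67 p [ 0.4985 -0.0412  0.1973] 
 [[ 0.384  0.82   0.425]
 [ 0.554 -0.573  0.605]
 [ 0.739  0.003 -0.674]] 
q [ 1.086  0.974 -1.07   2.229  0.123  0.06  -0.341] F [-0.24  0.52 -3.13] op 0.636
```

Run:
```python
from h import *
T=lambda yaw,t: Rdown(yaw-90)*R.from_rotvec([0,np.radians(t),0])
plan([([.45,-.02,.2],T(100,10),None)],1)
```

```text
turn [[0.0068, -0.011, -0.0123], [0.0069, -0.011, -0.0124], [0.0068, -0.011, -0.0123], [0.0069, -0.0109, -0.0124], [0.0068, -0.011, -0.0123], [0.0068, -0.011, -0.0124], [0.0069, -0.011, -0.0123], [0.0068, -0.011, -0.0123], [0.0069, -0.011, -0.0124]]
dp [[-0.022, -0.231, -0.042], [-0.007, -0.233, -0.032], [0.01, -0.234, -0.022], [0.027, -0.234, -0.012], [0.044, -0.231, -0.005], [0.062, -0.227, 0.001], [0.079, -0.222, 0.005], [0.097, -0.214, 0.009], [0.114, -0.206, 0.011]]
jaw [1, 1, 1, 1, 1, 1, 1, 1, 1]
```

>>> move_arm --turn '[[0.0068, -0.011, -0.0123], [0.0068, -0.011, -0.0123], [0.0068, -0.011, -0.0123], [0.0068, -0.011, -0.0123], [0.0068, -0.011, -0.0123], [0.0068, -0.011, -0.0123], [0.0068, -0.011, -0.0123], [0.0068, -0.011, -0.0123], [0.0068, -0.011, -0.0123]]' --dp '[[-0.02, -0.231, -0.042], [-0.007, -0.233, -0.032], [0.01, -0.234, -0.022], [0.027, -0.234, -0.012], [0.044, -0.231, -0.005], [0.06, -0.227, 0], [0.08, -0.222, 0], [0.097, -0.214, 0], [0.114, -0.206, 0]]' --jaw '[1, 1, 1, 1, 1, 1, 1, 1, 1]'

```text
clock: 21.42
tool_pos: [0.4499, -0.0193, 0.2]
eef_rot: [0.64, 0.764, 0.052, -0.066]
contact_force: [0.2, -0.4, -0.9]
opening: 0.63
```

Run:
```python
from h import *
stt()
T=lambda yaw,t: Rdown(yaw-90)*R.from_rotvec([0,np.radians(t),0])
plan([([.45,-.02,.2],T(100,45),None)],1)
```

```text
21.42 p [ 0.4499 -0.0193  0.2   ] 
 [[-0.173  0.984 -0.035]
 [ 0.971  0.176  0.164]
 [ 0.167 -0.006 -0.986]] 
q [ 0.527  0.649 -0.752  2.058  0.44   0.642 -0.302] F [ 0.22 -0.39 -0.87] op 0.63
turn [[-0.0002, 0.0164, 0], [-0.0001, 0.0163, 0], [-0.0002, 0.0164, 0], [-0.0002, 0.0164, -0.0001], [-0.0002, 0.0164, 0], [-0.0001, 0.0163, 0]]
dp [[-0.005, 0, -0.001], [-0.004, -0.001, -0.001], [-0.005, 0, -0.001], [-0.004, 0, -0.002], [-0.004, -0.001, -0.003], [-0.004, 0, -0.003]]
jaw [1, 1, 1, 1, 1, 1]
```

>>> move_arm --turn '[[0, 0.0164, 0], [0, 0.0164, 0], [0, 0.0164, 0], [0, 0.0164, 0], [0, 0.0164, 0], [0, 0.0164, 0]]' --dp '[[0, 0, 0], [0, 0, 0], [0, 0, 0], [0, 0, 0], [0, 0, 0], [0, 0, 0]]' --jaw '[1, 1, 1, 1, 1, 1]'

```text
clock: 21.92
tool_pos: [0.4502, -0.0198, 0.1997]
eef_rot: [0.594, 0.705, 0.247, -0.297]
contact_force: [0.2, -0.0, -1.1]
opening: 0.634
```

Run:
```python
from h import *
stt()
```

```text
21.92 p [ 0.4502 -0.0198  0.1997] 
 [[-0.117  0.985 -0.125]
 [ 0.691  0.172  0.702]
 [ 0.713 -0.004 -0.701]] 
q [ 0.964  1.043 -1.099  1.877  0.15   0.865  0.126] F [ 0.2  -0.01 -1.06] op 0.634
```

>>> move_arm --turn '[[0, 0.0164, 0], [0, 0.0164, 0], [0, 0.0164, 0]]' --dp '[[0, 0, 0], [0, 0, 0], [0, 0, 0]]' --jaw '[1, 1, 1]'

```text
clock: 22.17
tool_pos: [0.4502, -0.02, 0.1991]
eef_rot: [0.549, 0.651, 0.336, -0.403]
contact_force: [0.3, 0.4, -1.4]
opening: 0.633
```

Run:
```python
from h import *
stt()
```

```text
22.17 p [ 0.4502 -0.02    0.1991] 
 [[-0.072  0.985 -0.155]
 [ 0.445  0.171  0.879]
 [ 0.893 -0.005 -0.45 ]] 
q [ 1.049  1.265 -1.173  1.782  0.054  1.004  0.239] F [ 0.35  0.41 -1.35] op 0.633
```

>>> move_arm --turn '[[0, 0.0164, 0], [0, 0.0164, 0], [0, 0.0164, 0]]' --dp '[[0, 0, 0], [0, 0, 0], [0, 0, 0]]' --jaw '[1, 1, 1]'

```text
clock: 22.42
tool_pos: [0.4503, -0.0199, 0.1986]
eef_rot: [0.491, 0.581, 0.416, -0.498]
contact_force: [-0.3, -1.0, -0.6]
opening: 0.636
```

Run:
```python
from h import *
stt()
s=r.snapshot("side"); cv2.imwrite("pics/s14.png",s["frame"])
s=r.snapshot("top"); cv2.imwrite("pics/t14.png",s["frame"])
```

```text
22.42 p [ 0.4503 -0.0199  0.1986] 
 [[-0.021  0.985 -0.17 ]
 [ 0.156  0.171  0.973]
 [ 0.987 -0.006 -0.158]] 
q [ 1.091  1.481 -1.217  1.692 -0.039  1.139  0.32 ] F [-0.3  -1.04 -0.57] op 0.636
```

View pics/s14.png

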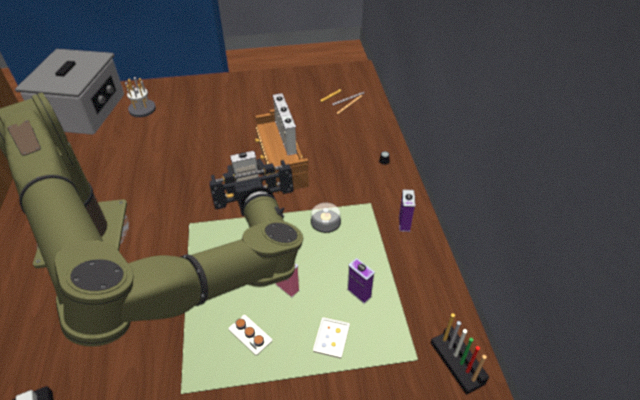

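View pics/t14.png

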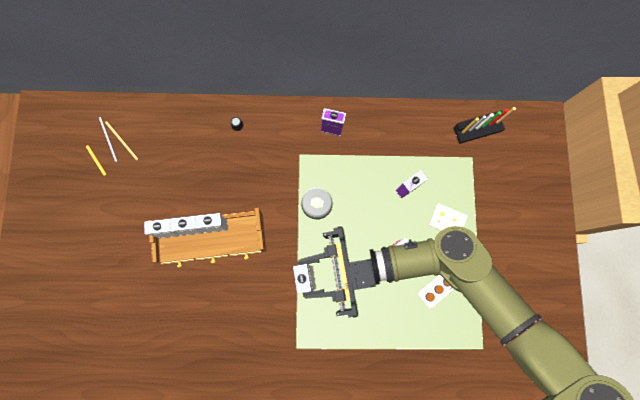

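Run:
```python
from h import *
T=lambda yaw,t: Rdown(yaw-90)*R.from_rotvec([0,np.radians(t),0])
plan([([.42,-.02,.19],T(90,83),None),([.42,-.02,.1],T(90,83),6)],1)
```

```text
turn [[-0.0136, 0.0029, 0.0009], [-0.0136, 0.0028, 0.0008], [0, 0, 0], [0, 0, 0], [0, 0, 0], [0, 0, 0], [0, 0, 0], [0, 0, 0]]
dp [[-0.075, -0.576, 0.104], [-0.08, -0.582, 0.054], [-0.596, 0, 0.073], [-0.595, 0, 0.073], [-0.596, 0, 0.074], [-0.595, 0, 0.073], [-0.596, 0, 0.073], [-0.595, 0, 0.073]]
jaw [1, 1, 1, 1, 1, 1, 1, 1]
```

>>> move_arm --turn '[[-0.009, 0.002, 0.0006], [-0.009, 0.002, 0.0006], [-0.009, 0.002, 0.0006], [0, 0, 0], [0, 0, 0]]' --dp '[[-0.05, -0.385, 0.08], [-0.05, -0.385, 0.05], [-0.05, -0.385, 0.03], [-0.6, 0, 0.073], [-0.6, 0, 0.073]]' --jaw '[1, 1, 1, 1, 1]'

```text
clock: 22.93
tool_pos: [0.4207, -0.0195, 0.1648]
eef_rot: [0.527, 0.535, 0.468, -0.466]
contact_force: [0.7, -0.2, -0.8]
opening: 0.633
```

Run:
```python
from h import *
stt()
```

```text
22.93 p [ 0.4207 -0.0195  0.1648] 
 [[-0.01   1.    -0.004]
 [ 0.128  0.005  0.992]
 [ 0.992  0.01  -0.128]] 
q [ 1.22   1.556 -1.192  1.86  -0.024  0.918  0.374] F [ 0.67 -0.2  -0.76] op 0.633
```

>>> move_arm --turn '[[0, 0, 0], [0, 0, 0], [0, 0, 0], [0, 0, 0]]' --dp '[[-0.6, 0, 0.073], [-0.6, 0, 0.073], [-0.6, 0, 0.073], [-0.4, 0, 0.05]]' --jaw '[1, 1, 1, 1]'

```text
clock: 23.27
tool_pos: [0.4219, -0.0187, 0.107]
eef_rot: [0.527, 0.533, 0.468, -0.467]
contact_force: [-0.1, -0.3, -0.9]
opening: 0.632
```

Run:
```python
from h import *
stt()
s=r.snapshot("side"); cv2.imwrite("pics/s15.png",cv2.resize(s["frame"][100:350,40:400],None,fx=2.2,fy=2.2))
s=r.snapshot("top"); cv2.imwrite("pics/t15.png",cv2.resize(s["frame"][150:400,240:600],None,fx=2.2,fy=2.2))
```

```text
23.27 p [ 0.4219 -0.0187  0.107 ] 
 [[-0.007  1.    -0.004]
 [ 0.124  0.005  0.992]
 [ 0.992  0.006 -0.124]] 
q [ 1.207  1.64  -1.136  1.806  0.03   0.928  0.419] F [-0.12 -0.31 -0.88] op 0.632
```

View pics/s15.png

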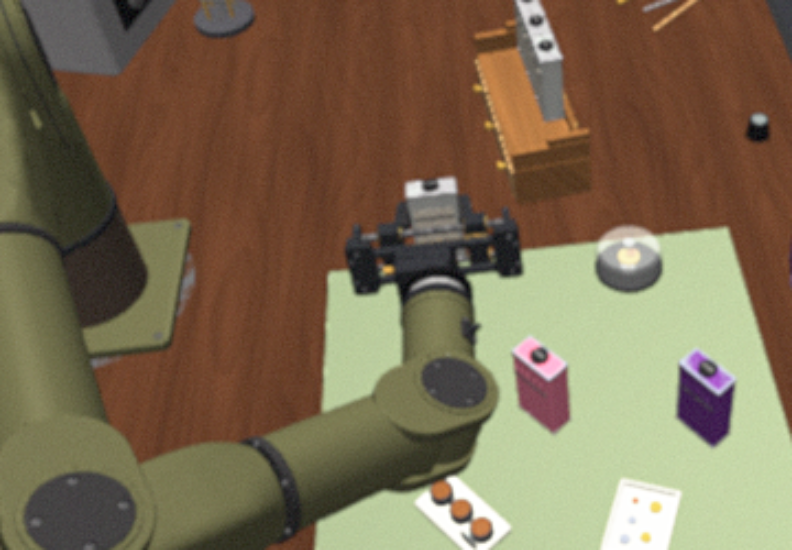

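View pics/t15.png

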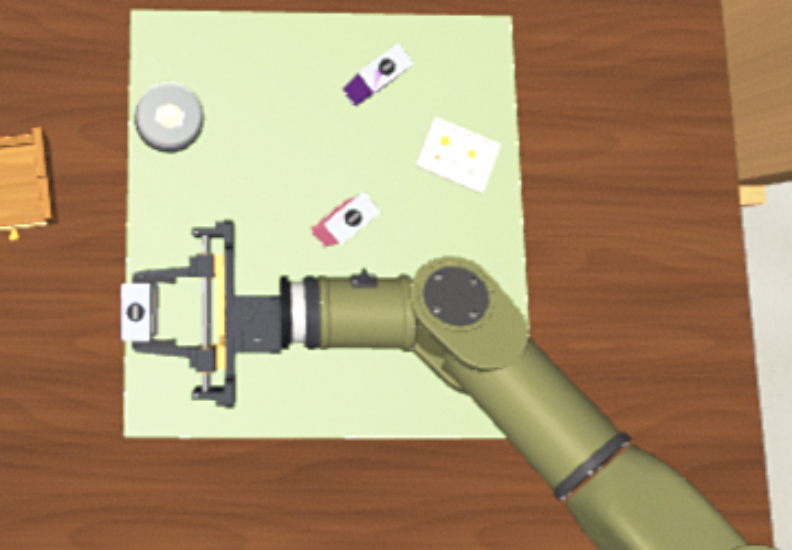

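>>> move_arm --turn '[[0, 0, 0], [0, 0, 0], [0, 0, 0], [0, 0, 0], [0, 0, 0], [0, 0, 0]]' --dp '[[0.06, 0, 0.5], [0.06, 0, 0.6], [0.07, 0, 0.6], [0.07, 0, 0.6], [0.06, 0, 0.5], [0, 0, 0]]' --jaw '[1, 1, 1, 1, 1, 1]'

```text
clock: 23.87
tool_pos: [0.4199, 0.0536, 0.1103]
eef_rot: [0.525, 0.534, 0.469, -0.469]
contact_force: [-0.3, 0.8, -1.1]
opening: 0.634
```

Run:
```python
from h import *
stt()
s=r.snapshot("side"); cv2.imwrite("pics/s16.png",cv2.resize(s["frame"][100:350,40:400],None,fx=2.2,fy=2.2))
s=r.snapshot("top"); cv2.imwrite("pics/t16.png",cv2.resize(s["frame"][150:400,240:600],None,fx=2.2,fy=2.2))
```

```text
23.87 p [0.4199 0.0536 0.1103] 
 [[-0.009  1.    -0.008]
 [ 0.121  0.009  0.993]
 [ 0.993  0.008 -0.121]] 
q [ 1.126  1.666 -1.154  1.93   0.028  0.726  0.404] F [-0.31  0.82 -1.08] op 0.634
```

View pics/s16.png

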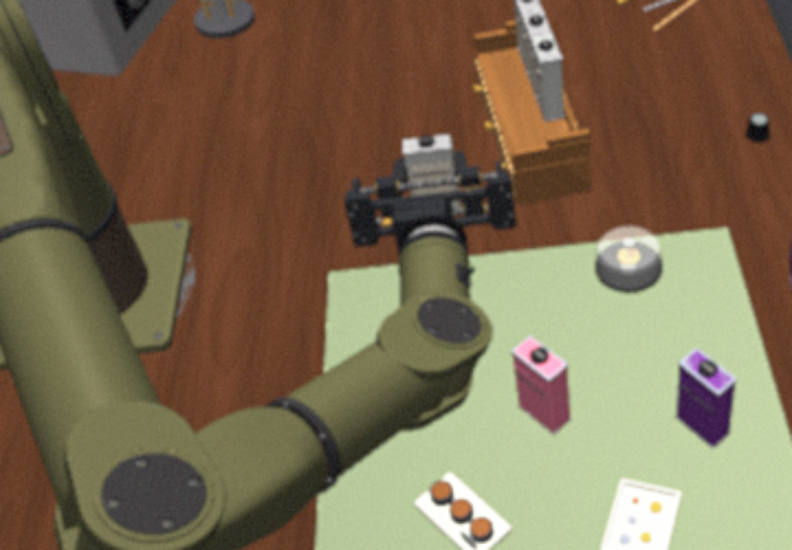

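View pics/t16.png

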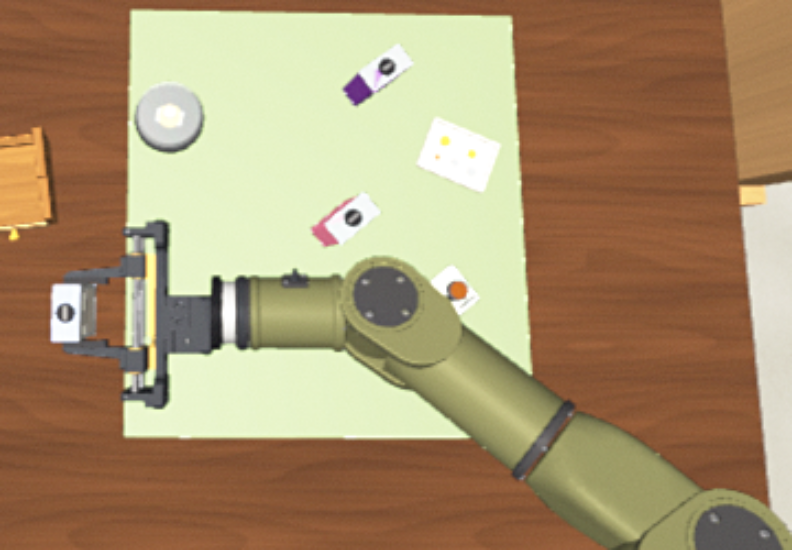

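>>> move_arm --turn '[[0, 0, 0], [0, 0, 0], [0, 0, 0], [0, 0, 0], [0, 0, 0]]' --dp '[[-0.35, 0, 0.04], [-0.35, 0, 0.04], [-0.35, 0, 0.04], [-0.2, 0, 0.02], [0, 0, 0]]' --jaw '[1, 1, 1, 1, 1]'

```text
clock: 24.38
tool_pos: [0.4213, 0.0508, 0.0757]
eef_rot: [0.528, 0.532, 0.469, -0.467]
contact_force: [0.3, 0.3, 0.2]
opening: 0.633
```

>>> move_arm --turn '[[0, 0, 0], [0, 0, 0], [0, 0, 0]]' --dp '[[-0.08, 0, 0.01], [-0.08, 0, 0.01], [0, 0, 0]]' --jaw '[1, 1, 1]'

```text
clock: 24.63
tool_pos: [0.4213, 0.0511, 0.0734]
eef_rot: [0.527, 0.533, 0.469, -0.467]
contact_force: [0.8, -0.1, -0.6]
opening: 0.631
```

>>> move_arm --turn '[[0, 0, 0], [0, 0, 0], [0, 0, 0]]' --dp '[[-0.06, 0, 0.01], [-0.05, 0, 0.01], [0, 0, 0]]' --jaw '[1, 1, 1]'

```text
clock: 24.88
tool_pos: [0.4213, 0.0513, 0.0706]
eef_rot: [0.527, 0.533, 0.469, -0.467]
contact_force: [-0.4, 0.6, -1.0]
opening: 0.637
```

Run:
```python
from h import *
stt()
s=r.snapshot("side"); cv2.imwrite("pics/s17.png",cv2.resize(s["frame"][140:300,180:300],None,fx=4,fy=4,interpolation=2))
```

```text
24.88 p [0.4213 0.0513 0.0706] 
 [[-0.008  1.    -0.004]
 [ 0.123  0.005  0.992]
 [ 0.992  0.008 -0.123]] 
q [ 1.125  1.721 -1.113  1.881  0.063  0.745  0.436] F [-0.35  0.61 -1.01] op 0.637
```

View pics/s17.png

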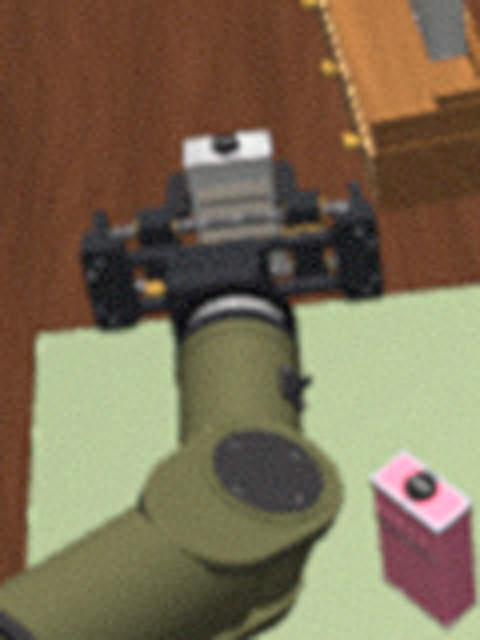

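>>> move_arm --turn '[[0, 0, 0], [0, 0, 0], [0, 0, 0], [0, 0, 0]]' --dp '[[-0.05, 0, 0.006], [-0.05, 0, 0.006], [-0.05, 0, 0.006], [0, 0, 0]]' --jaw '[1, 1, 1, 1]'

```text
clock: 25.27
tool_pos: [0.4214, 0.0516, 0.0701]
eef_rot: [0.525, 0.532, 0.47, -0.468]
contact_force: [0.4, -2.9, 8.0]
opening: 0.636
```

>>> move_arm --turn '[[0, 0.005, 0], [0, 0.005, 0], [0, 0, 0]]' --dp '[[0.02, 0, -0.09], [0, 0, -0.09], [0, 0, 0]]' --jaw '[1, 1, 1]'

```text
clock: 25.52
tool_pos: [0.4218, 0.0469, 0.07]
eef_rot: [0.511, 0.516, 0.487, -0.485]
contact_force: [0.9, -0.4, 6.3]
opening: 0.636
```

Run:
```python
from h import *
stt()
```

```text
25.52 p [0.4218 0.0469 0.07  ] 
 [[-0.007  1.    -0.003]
 [ 0.054  0.004  0.999]
 [ 0.998  0.007 -0.054]] 
q [ 1.144  1.773 -1.125  1.839  0.049  0.811  0.46 ] F [ 0.93 -0.38  6.26] op 0.636
```

>>> move_arm --turn '[[0, 0, 0], [0, 0, 0], [0, 0, 0], [0, 0, 0], [0, 0, 0]]' --dp '[[0, 0, 0], [0, 0, 0], [0, 0, 0], [0, 0, 0], [0, 0, 0]]' --jaw '[-0.3, -0.35, -0.5, -1, -1]'

```text
clock: 25.93
tool_pos: [0.4212, 0.0468, 0.0677]
eef_rot: [0.512, 0.518, 0.485, -0.484]
contact_force: [-0.4, -0.4, 0.3]
opening: 0.876
```

Run:
```python
from h import *
stt()
s=r.snapshot("side"); cv2.imwrite("pics/s18.png",cv2.resize(s["frame"][140:300,180:300],None,fx=4,fy=4,interpolation=2))
s=r.snapshot("wrist"); cv2.imwrite("pics/w18.png",s["frame"])
```

```text
25.93 p [0.4212 0.0468 0.0677] 
 [[-0.008  1.    -0.004]
 [ 0.061  0.005  0.998]
 [ 0.998  0.007 -0.061]] 
q [ 1.143  1.77  -1.122  1.84   0.053  0.808  0.46 ] F [-0.42 -0.37  0.28] op 0.876
```

View pics/s18.png

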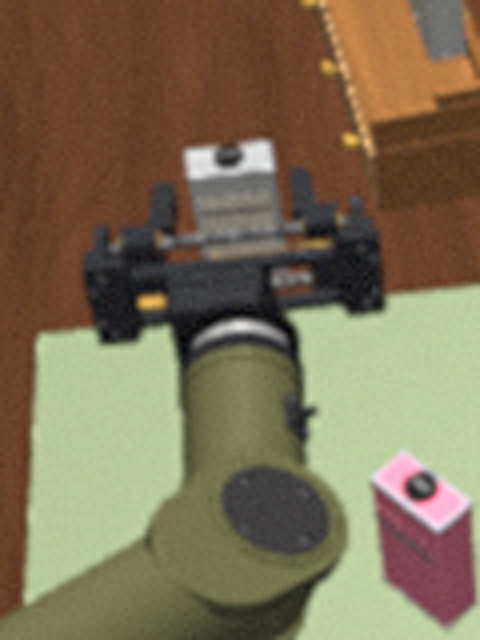

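View pics/w18.png

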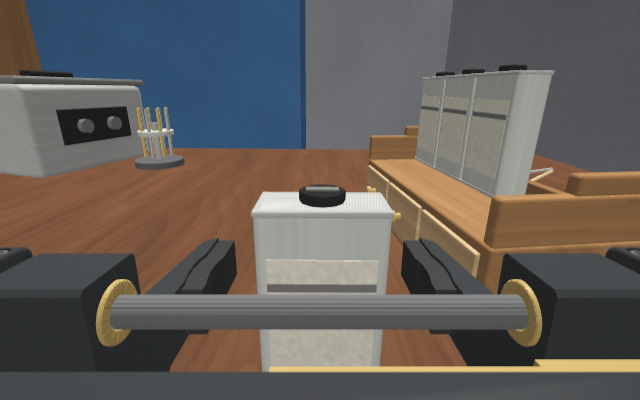

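>>> move_arm --turn '[[0, 0, 0], [0, 0, 0], [0, 0, 0], [0, 0, 0], [0, 0, 0], [0, 0, 0], [0, 0, 0], [0, 0, 0], [0, 0, 0], [0, 0, 0]]' --dp '[[0, 0, -0.4], [0.1, 0, -0.6], [0.2, 0, -0.6], [0.8, 0, -0.1], [0.9, 0, 0], [0.9, 0, 0], [0.9, 0, 0], [0.9, 0, 0], [0.9, 0, 0], [0.8, 0, 0]]' --jaw '[-1, -1, -1, -1, -1, -1, -1, -1, -1, -1]'

```text
clock: 26.87
tool_pos: [0.4199, 0.0144, 0.2316]
eef_rot: [0.512, 0.518, 0.485, -0.484]
contact_force: [0.1, -0.6, 0.3]
opening: 0.999
```

Run:
```python
from h import *
stt()
s=r.snapshot("top"); crop(s["frame"],240,250,320,310,9,"pics/t19.png")
```

```text
26.87 p [0.4199 0.0144 0.2316] 
 [[-0.008  1.    -0.005]
 [ 0.061  0.005  0.998]
 [ 0.998  0.008 -0.061]] 
q [ 1.203  1.523 -1.286  1.947 -0.112  0.845  0.333] F [ 0.1  -0.6   0.26] op 0.999
```

View pics/t19.png

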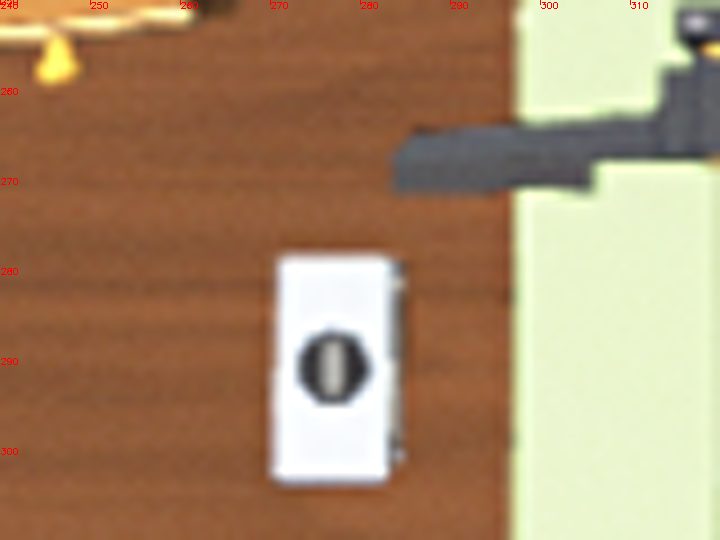

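```bash
cat > m1.py <<'E'
from h import *
s=r.snapshot("top"); c=cam(s)
w=p2w(s,c,np.array([(277,256),(392,258),(388,482),(270,480)])/9+[240,250],.1); print(w.round(4),w.mean(0))
print(p2w(s,c,[(276.9,290.7)],.105))
print(np.degrees(np.arctan2(*(w[0]-w[3])[[1,0]])),np.degrees(np.arctan2(*(w[1]-w[2])[[1,0]])))
E
python3 m1.py
python3 - <<'E'
from h import *
st=r.get_state(); q=R.from_quat(st["eef_rot"])
plan([([.425,.03,.235],Rdown(0),None),([.425,.04,.21],Rdown(-45),None),([.425,.04,.21],Rdown(-90),None)],-.15)
E
```

```text
[[0.4507 0.0494 0.1   ]
 [0.4504 0.0196 0.1   ]
 [0.3937 0.0194 0.1   ]
 [0.394  0.0497 0.1   ]] [0.42221348 0.03452027 0.1       ]
[[0.42286416 0.03416971 0.105     ]]
-0.31751169216107866 0.16117810261136734
turn [[0.0001, -0.0185, 0.0002], [0, -0.0185, 0.0001], [0.0001, -0.0184, 0.0002], [0, -0.0185, 0.0002], [0.0001, -0.0185, 0.0002], [0, -0.0185, 0.0001], [0.0001, -0.0184, 0.0002], [0.0001, -0.0185, 0.0002], [0, -0.0185, 0.0001], [0.0001, -0.0185, 0.0002]]
dp [[0.009, 0.016, 0.047], [0.014, 0.015, 0.046], [0.019, 0.016, 0.044], [0.025, 0.016, 0.041], [0.029, 0.015, 0.039], [0.033, 0.016, 0.034], [0.037, 0.016, 0.031], [0.041, 0.015, 0.026], [0.043, 0.016, 0.021], [0.045, 0.015, 0.016]]
jaw [-0.15, -0.15, -0.15, -0.15, -0.15, -0.15, -0.15, -0.15, -0.15, -0.15]
turn [[0, -0.0184, 0.0002], [0.0001, -0.0185, 0.0001], [0.0001, -0.0185, 0.0002], [0, 0, 0.0179], [0, 0, 0.0178], [0, 0, 0.0179], [0, 0, 0.0178], [0, 0, 0.0179], [0, 0, 0.0179], [0, 0, 0.0178]]
dp [[0.047, 0.016, 0.011], [0.048, 0.015, 0.005], [0.048, 0.016, 0], [0.057, 0, 0.143], [0.057, -0.006, 0.143], [0.056, -0.013, 0.142], [0.053, -0.019, 0.143], [0.052, -0.025, 0.143], [0.048, -0.03, 0.143], [0.045, -0.036, 0.143]]
jaw [-0.15, -0.15, -0.15, -0.15, -0.15, -0.15, -0.15, -0.15, -0.15, -0.15]
turn [[0, 0, 0.0179], [0, 0, 0.0178], [0, 0, 0.0179], [0, 0, 0.0178], [0, 0, 0.0179], [0, 0, 0.0179], [0, 0, 0.0178]]
dp [[0, 0, 0], [0, 0, 0], [0, 0, 0], [0, 0, 0], [0, 0, 0], [0, 0, 0], [0, 0, 0]]
jaw [-0.15, -0.15, -0.15, -0.15, -0.15, -0.15, -0.15]
```

>>> move_arm --turn '[[0, -0.0185, 0], [0, -0.0185, 0], [0, -0.0185, 0], [0, -0.0185, 0], [0, -0.0185, 0], [0, -0.0185, 0], [0, -0.0185, 0], [0, -0.0185, 0], [0, -0.0185, 0], [0, -0.0185, 0]]' --dp '[[0.009, 0.01, 0.047], [0.014, 0.01, 0.046], [0.02, 0.01, 0.044], [0.025, 0.01, 0.041], [0.03, 0.01, 0.04], [0.033, 0.01, 0.034], [0.037, 0.01, 0.03], [0.04, 0.01, 0.026], [0.043, 0.01, 0.02], [0.045, 0.01, 0.016]]' --jaw '[-0.15, -0.15, -0.15, -0.15, -0.15, -0.15, -0.15, -0.15, -0.15, -0.15]'

```text
clock: 27.8
tool_pos: [0.423, 0.0253, 0.2323]
eef_rot: [0.695, 0.698, 0.123, -0.117]
contact_force: [-0.1, 1.1, -0.4]
opening: 0.574
```

>>> move_arm --turn '[[0, -0.0185, 0], [0, -0.0185, 0], [0, -0.0185, 0], [0, 0, 0.0179], [0, 0, 0.0179], [0, 0, 0.0179], [0, 0, 0.0179], [0, 0, 0.0179], [0, 0, 0.0179], [0, 0, 0.0179]]' --dp '[[0.047, 0, 0.01], [0.048, 0, 0], [0.048, 0, 0], [0, 0, 0], [0, 0, 0], [0, 0, 0], [0, 0, 0], [0, 0, 0], [0, 0, 0], [0, 0, 0]]' --jaw '[-0.15, -0.15, -0.15, -0.15, -0.15, -0.15, -0.15, -0.15, -0.15, -0.15]'

```text
clock: 28.63
tool_pos: [0.4219, 0.0292, 0.2312]
eef_rot: [0.924, 0.382, 0.006, -0.009]
contact_force: [-0.2, 0.6, 0.1]
opening: 0.574
```

Run:
```python
from h import *
stt()
plan([([.4225,.0345,.2],Rdown(-90),None)],-.15)
```

```text
28.63 p [0.4219 0.0292 0.2312] 
 [[ 0.708  0.706  0.004]
 [ 0.706 -0.708  0.021]
 [ 0.017 -0.012 -1.   ]] 
q [ 0.003  0.454 -0.242  2.155  0.166  0.543 -1.144] F [-0.2   0.58  0.11] op 0.574
turn [[-0.0004, -0.0003, 0.0178], [-0.0004, -0.0002, 0.0178], [-0.0005, -0.0003, 0.0178], [-0.0004, -0.0003, 0.0179], [-0.0004, -0.0002, 0.0178], [-0.0004, -0.0003, 0.0178], [-0.0004, -0.0003, 0.0178]]
dp [[0.021, -0.017, 0.179], [0.019, -0.02, 0.179], [0.017, -0.022, 0.178], [0.015, -0.024, 0.179], [0.012, -0.027, 0.179], [0.009, -0.028, 0.178], [0.007, -0.03, 0.178]]
jaw [-0.15, -0.15, -0.15, -0.15, -0.15, -0.15, -0.15]
```

>>> move_arm --turn '[[-0.0004, -0.0003, 0.0178], [-0.0004, -0.0003, 0.0178], [-0.0004, -0.0003, 0.0178], [-0.0004, -0.0003, 0.0178], [-0.0004, -0.0003, 0.0178], [-0.0004, -0.0003, 0.0178], [-0.0004, -0.0003, 0.0178], [0, 0, 0]]' --dp '[[0.02, -0.017, 0.18], [0.02, -0.02, 0.18], [0.017, -0.022, 0.18], [0.015, -0.024, 0.18], [0.012, -0.027, 0.18], [0.01, -0.028, 0.18], [0.007, -0.03, 0.18], [0, 0, 0]]' --jaw '[-0.15, -0.15, -0.15, -0.15, -0.15, -0.15, -0.15, -0.15]'

```text
clock: 29.3
tool_pos: [0.4223, 0.0348, 0.1993]
eef_rot: [1.0, 0.002, -0.001, 0.0]
contact_force: [-0.7, -0.1, -0.4]
opening: 0.575
```

Run:
```python
from h import *
stt(); st=r.get_state()
s=r.snapshot("wrist"); cv2.imwrite("pics/w20.png",s["frame"]); c=cam(s,st)
print(proj(s,c,[[.4225,.0345,.105]]))
```

```text
29.3 p [0.4223 0.0348 0.1993] 
 [[ 1.     0.004 -0.003]
 [ 0.004 -1.    -0.   ]
 [-0.003  0.    -1.   ]] 
q [-0.208  0.513  0.025  2.193 -0.03   0.438 -1.726] F [-0.7  -0.06 -0.37] op 0.575
[[319.79094555 203.19113589]]
```

View pics/w20.png

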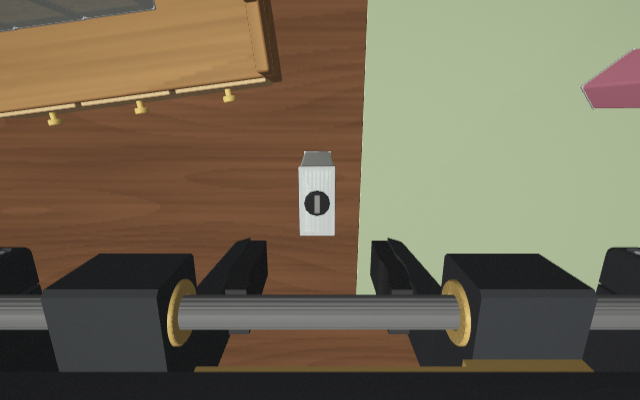

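>>> move_arm --turn '[[0, 0, 0], [0, 0, 0], [0, 0, 0], [0, 0, 0], [0, 0, 0], [0, 0, 0], [0, 0, 0], [0, 0, 0], [0, 0, 0], [0, 0, 0]]' --dp '[[0, -0.05, 0.5], [0, 0, 0.8], [0, 0, 0.8], [0, 0, 0.8], [0, 0, 0.8], [0, 0, 0.8], [0, 0, 0.7], [0, 0, 0.5], [0, 0, 0], [0, 0, 0]]' --jaw '[-0.15, -0.15, -0.15, -0.15, -0.15, -0.15, -0.15, -0.15, -0.15, 0.2]'

```text
clock: 30.18
tool_pos: [0.4253, 0.0363, 0.0598]
eef_rot: [1.0, 0.004, -0.003, -0.0]
contact_force: [-0.4, -0.2, -0.1]
opening: 0.527
```

>>> move_arm --turn '[[0, 0, 0], [0, 0, 0], [0, 0, 0], [0, 0, 0], [0, 0, 0], [0, 0, 0], [0, 0, 0], [0, 0, 0]]' --dp '[[0, 0, 0], [0, 0, 0], [0, 0, 0], [0, 0, 0], [0, 0, -0.3], [0, 0, -0.8], [0, 0, -0.9], [0, 0, -0.9]]' --jaw '[1, 1, 1, 1, 1, 1, 1, 1]'

```text
clock: 30.85
tool_pos: [0.425, 0.0363, 0.1337]
eef_rot: [1.0, 0.003, -0.003, -0.0]
contact_force: [1.1, -0.2, -1.4]
opening: 0.314
```

Run:
```python
from h import *
stt(); 
s=r.snapshot("side"); cv2.imwrite("pics/s21.png",cv2.resize(s["frame"][60:300,130:400],None,fx=2.5,fy=2.5,interpolation=2))
```

```text
30.85 p [0.425  0.0363 0.1337] 
 [[ 1.     0.006 -0.006]
 [ 0.006 -1.     0.   ]
 [-0.006 -0.    -1.   ]] 
q [-0.192  0.653 -0.     2.244 -0.004  0.25  -1.753] F [ 1.15 -0.25 -1.36] op 0.314
```

View pics/s21.png

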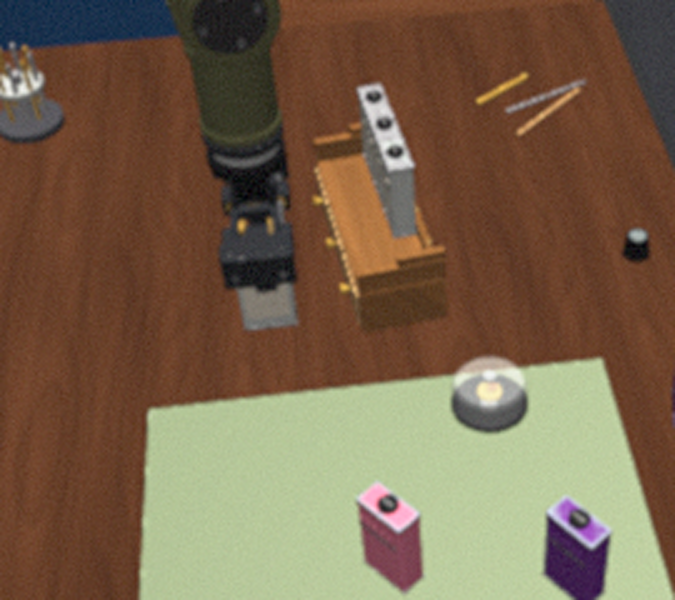

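Run:
```python
from h import *
a=np.radians(7.2); x=np.array([np.cos(a),np.sin(a),0])
T=np.array([.5855,.1285,0])-.004*x; print(T)
plan([([.43,.04,.235],None,None),(T+[0,0,.235],Rdown(7.2),None),(T+[0,0,.13],Rdown(7.2),6)],1)
```

```text
[0.58153154 0.12799867 0.        ]
turn [[0, 0, 0], [0, 0, 0], [0, 0, 0], [0, 0, 0], [0, 0, -0.0192], [0, 0, -0.0192], [0, 0, -0.0193], [0, -0.0001, -0.0192], [0, 0, -0.0192], [-0.0001, 0, -0.0192]]
dp [[0.033, -0.038, -0.981], [0.033, -0.037, -0.981], [0.033, -0.038, -0.982], [0.033, -0.037, -0.981], [0.434, -0.249, 0], [0.461, -0.195, 0.001], [0.482, -0.138, 0], [0.494, -0.079, 0], [0.5, -0.019, 0], [0.499, 0.042, 0]]
jaw [1, 1, 1, 1, 1, 1, 1, 1, 1, 1]
turn [[0, 0, -0.0193], [0, 0, -0.0192], [0, 0, -0.0192], [0, 0, -0.0192], [0, 0, -0.0193], [0, 0, -0.0192], [0, 0, -0.0192], [0, -0.0001, -0.0192], [0, 0, 0], [0, 0, 0]]
dp [[0.491, 0.101, 0], [0.474, 0.16, 0], [0.452, 0.216, 0], [0.422, 0.268, 0], [0.387, 0.318, 0.001], [0.346, 0.362, 0], [0.3, 0.401, 0], [0.249, 0.434, 0], [0, 0, 0.7], [0, 0, 0.7]]
jaw [1, 1, 1, 1, 1, 1, 1, 1, 1, 1]
turn [[0, 0, 0], [0, 0, 0], [0, 0, 0], [0, 0, 0]]
dp [[0.001, 0, 0.7], [0, 0, 0.7], [0, 0.001, 0.7], [0, 0, 0.7]]
jaw [1, 1, 1, 1]
```

>>> move_arm --turn '[[0, 0, 0], [0, 0, 0], [0, 0, 0], [0, 0, 0], [0, 0, -0.0192], [0, 0, -0.0192], [0, 0, -0.0192], [0, 0, -0.0192], [0, 0, -0.0192], [0, 0, -0.0192]]' --dp '[[0.033, -0.038, -0.98], [0.033, -0.038, -0.98], [0.033, -0.038, -0.98], [0.033, -0.038, -0.98], [0.434, -0.25, 0], [0.46, -0.195, 0], [0.48, -0.138, 0], [0.494, -0.08, 0], [0.5, -0.02, 0], [0.5, 0.042, 0]]' --jaw '[1, 1, 1, 1, 1, 1, 1, 1, 1, 1]'

```text
clock: 31.73
tool_pos: [0.4942, 0.078, 0.2304]
eef_rot: [0.933, 0.36, -0.002, -0.001]
contact_force: [-0.3, -0.1, -1.2]
opening: 0.312
```

>>> move_arm --turn '[[0, 0, -0.0192], [0, 0, -0.0192], [0, 0, -0.0192], [0, 0, -0.0192], [0, 0, -0.0192], [0, 0, -0.0192], [0, 0, -0.0192], [0, 0, -0.0192], [0, 0, 0], [0, 0, 0]]' --dp '[[0.49, 0.1, 0], [0.474, 0.16, 0], [0.45, 0.216, 0], [0.42, 0.268, 0], [0.387, 0.318, 0], [0.346, 0.362, 0], [0.3, 0.4, 0], [0.25, 0.434, 0], [0, 0, 0], [0, 0, 0]]' --jaw '[1, 1, 1, 1, 1, 1, 1, 1, 1, 1]'

```text
clock: 32.57
tool_pos: [0.5802, 0.1278, 0.2295]
eef_rot: [0.663, 0.748, -0.002, -0.002]
contact_force: [-0.5, -0.5, -1.3]
opening: 0.315
```

Run:
```python
from h import *
stt(); st=r.get_state()
s=r.snapshot("wrist"); cv2.imwrite("pics/w22.png",s["frame"]); c=cam(s,st)
T=np.array([.5815,.128,0]); plan([(T+[0,0,.225],Rdown(7.2),2),(T+[0,0,.13],Rdown(7.2),6)],1)
```

```text
32.57 p [0.5802 0.1278 0.2295] 
 [[-0.12   0.993 -0.006]
 [ 0.993  0.12   0.   ]
 [ 0.001 -0.006 -1.   ]] 
q [-0.019  0.692 -0.482  1.658  0.386  0.894 -0.533] F [-0.49 -0.48 -1.27] op 0.315
turn [[-0.0005, 0, -0.0004], [-0.0005, -0.0001, -0.0004], [0, 0, 0], [0, 0, 0], [0, 0, 0], [0, 0, 0], [0, 0, 0], [0, 0, 0]]
dp [[0.008, 0.036, 0.091], [0.008, 0.036, 0.091], [0, 0, 0.633], [0, 0, 0.634], [0, 0, 0.633], [0, 0, 0.634], [0, -0.001, 0.633], [0.001, 0, 0.633]]
jaw [1, 1, 1, 1, 1, 1, 1, 1]
```

View pics/w22.png

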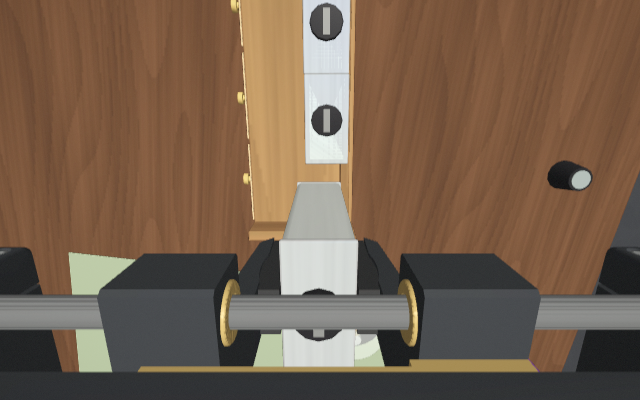

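Run:
```python
from h import *
st=r.get_state()
st["tool_pos"]=np.array([.5802,.1278,.2295]); s=r.snapshot("wrist"); c=cam(s,st)
print(p2w(s,c,[(326,120)],.165),p2w(s,c,[(306,162.5),(347,163)],.16),p2w(s,c,[(280,240),(357,240)],.2745))
```

```text
[[0.57657102 0.1920827  0.165     ]] [[0.56693144 0.16314674 0.16      ]
 [0.59405133 0.16613795 0.16      ]] [[0.56424592 0.15394645 0.2745    ]
 [0.58974964 0.15711975 0.2745    ]]
```

>>> move_arm --turn '[[-0.0005, 0, 0], [-0.0005, 0, 0], [0, 0, 0], [0, 0, 0], [0, 0, 0], [0, 0, 0], [0, 0, 0], [0, 0, 0], [0, 0, 0], [0, 0, 0]]' --dp '[[0, 0.03, 0.4], [0, 0.03, 0.6], [0, 0, 0.7], [0, 0, 0.7], [0, 0, 0.7], [0, 0, 0.6], [0, 0, 0.4], [0, 0, 0.1], [0, 0, 0.1], [0, 0, 0]]' --jaw '[1, 1, 1, 1, 1, 1, 1, 1, 1, 1]'

```text
clock: 33.5
tool_pos: [0.5824, 0.1283, 0.1227]
eef_rot: [0.662, 0.749, 0.001, 0.0]
contact_force: [-0.0, 0.7, -0.1]
opening: 0.315
```

>>> move_arm --turn '[[0, 0, 0], [0, 0, 0], [0, 0, 0]]' --dp '[[0, 0, 0.06], [0, 0, 0.05], [0, 0, 0]]' --jaw '[1, 1, 1]'

```text
clock: 33.75
tool_pos: [0.583, 0.1288, 0.1209]
eef_rot: [0.662, 0.749, 0.002, 0.001]
contact_force: [-0.9, 0.7, 2.7]
opening: 0.313
```

>>> move_arm --turn '[[0, 0, 0], [0, 0, 0], [0, 0, 0], [0, 0, 0]]' --dp '[[0, 0.08, 0], [0, 0.06, 0], [0, 0.06, 0], [0, 0, 0]]' --jaw '[1, 1, 1, 1]' --newtons 25

```text
clock: 34.08
tool_pos: [0.5854, 0.1291, 0.1208]
eef_rot: [0.662, 0.75, -0.0, -0.001]
contact_force: [-6.7, -0.3, 11.5]
opening: 0.313
```

Run:
```python
from h import *
stt()
s=r.snapshot("wrist"); cv2.imwrite("pics/w23.png",s["frame"])
s=r.snapshot("side"); crop(s["frame"],230,60,400,190,4,"pics/s23.png")
```

```text
34.08 p [0.5854 0.1291 0.1208] 
 [[-0.124  0.992 -0.002]
 [ 0.992  0.124  0.   ]
 [ 0.    -0.002 -1.   ]] 
q [-0.066  0.836 -0.404  1.735  0.486  0.673 -0.614] F [-6.71 -0.3  11.5 ] op 0.313
```

View pics/w23.png

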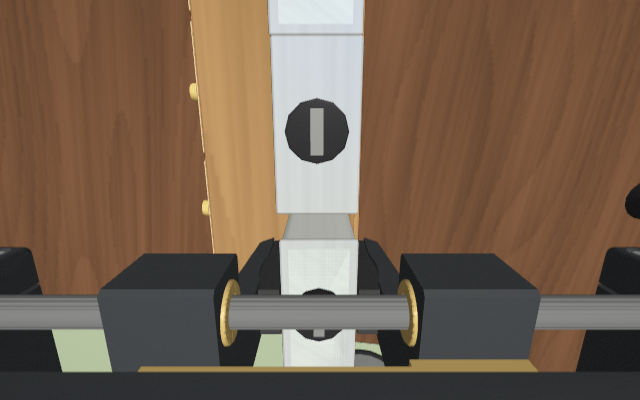

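View pics/s23.png

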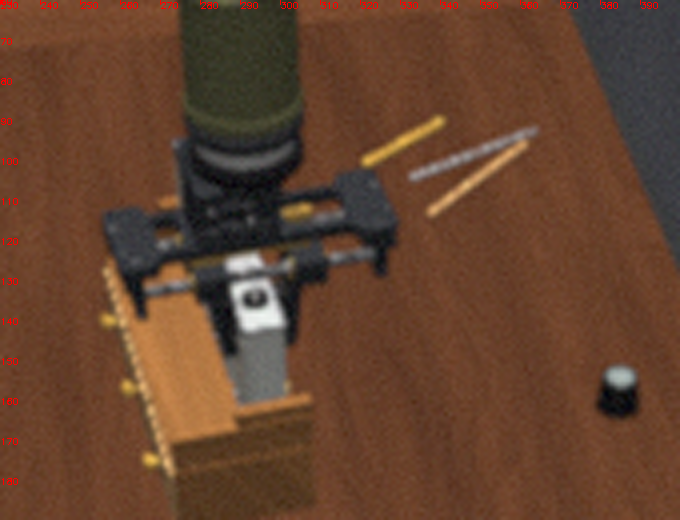

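>>> move_arm --turn '[[0, 0, 0], [0, 0, 0], [0, 0, 0], [0, 0, 0], [0, 0, 0]]' --dp '[[0, -0.03, -0.03], [0.1, 0, 0], [0.1, 0, 0], [0.1, 0, 0], [0, 0, 0]]' --jaw '[1, 1, 1, 1, 1]'

```text
clock: 34.6
tool_pos: [0.5854, 0.1321, 0.1214]
eef_rot: [0.663, 0.749, -0.002, 0.002]
contact_force: [-4.0, -7.2, 11.7]
opening: 0.312
```

>>> move_arm --turn '[[0, 0, 0], [0, 0, 0], [0, 0, 0]]' --dp '[[0.06, 0, 0], [0.06, 0, 0], [0, 0, 0]]' --jaw '[1, 1, 1]'

```text
clock: 34.85
tool_pos: [0.5852, 0.1348, 0.1217]
eef_rot: [0.663, 0.749, -0.002, 0.002]
contact_force: [-5.3, -7.8, 14.4]
opening: 0.314
```

Run:
```python
from h import *
stt()
s=r.snapshot("wrist"); cv2.imwrite("pics/w24.png",s["frame"])
```

```text
34.85 p [0.5852 0.1348 0.1217] 
 [[-0.121  0.993  0.001]
 [ 0.993  0.121 -0.006]
 [-0.006  0.    -1.   ]] 
q [-0.083  0.834 -0.397  1.733  0.487  0.676 -0.629] F [-5.33 -7.81 14.38] op 0.314
```

View pics/w24.png

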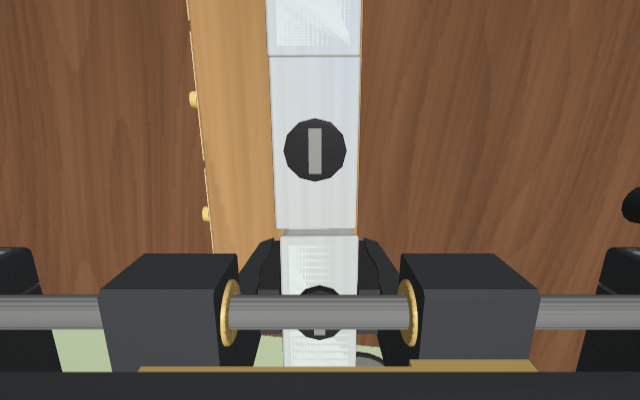

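>>> move_arm --turn '[[0, 0, 0], [0, 0, 0], [0, 0, 0], [0, 0, 0]]' --dp '[[0, 0, -0.04], [0.06, 0, 0], [0.05, 0, 0], [0, 0, 0]]' --jaw '[1, 1, 1, 1]'

```text
clock: 35.23
tool_pos: [0.5848, 0.1377, 0.1219]
eef_rot: [0.663, 0.749, -0.002, 0.002]
contact_force: [-3.7, -8.5, 9.4]
opening: 0.315
```

Run:
```python
from h import *
stt()
s=r.snapshot("wrist"); cv2.imwrite("pics/w25.png",s["frame"])
```

```text
35.23 p [0.5848 0.1377 0.1219] 
 [[-0.121  0.993  0.   ]
 [ 0.993  0.121 -0.006]
 [-0.006 -0.    -1.   ]] 
q [-0.088  0.835 -0.398  1.731  0.485  0.677 -0.632] F [-3.66 -8.51  9.38] op 0.315
```

View pics/w25.png

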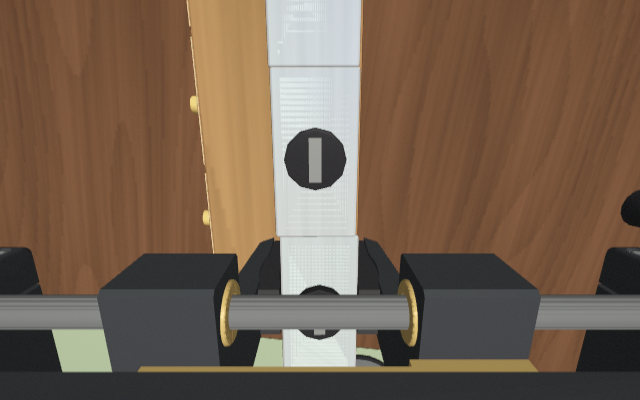

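>>> move_arm --turn '[[0, 0, 0], [0, 0, 0], [0, 0, 0], [0, 0, 0], [0, 0, 0], [0, 0, 0], [0, 0, 0], [0, 0, 0], [0, 0, 0], [0, 0, 0]]' --dp '[[0.05, 0, -0.02], [0, 0, 0], [0, 0, 0], [0, 0, 0], [0, 0, 0], [0, 0, -0.4], [0, 0, -0.8], [0, 0, -0.9], [0, 0, -0.9], [0, 0, -0.9]]' --jaw '[1, 1, 0.2, -0.15, -0.15, -0.15, -0.15, -0.15, -0.15, -0.15]'

```text
clock: 36.12
tool_pos: [0.5847, 0.1439, 0.2212]
eef_rot: [0.662, 0.75, 0.002, 0.0]
contact_force: [0.1, -0.4, -0.9]
opening: 0.575
```

>>> move_arm --turn '[[0, 0, 0], [0, 0, 0], [0, 0, 0], [0, 0, 0], [0, 0, 0], [0, 0, 0], [0, 0, 0], [0, 0, 0]]' --dp '[[-0.9, 0, -0.2], [-0.9, 0, -0.2], [-0.9, 0, -0.2], [-0.9, 0, 0], [-0.9, 0, 0], [0, 0, 0], [0, 0, 0], [0, 0, 0]]' --jaw '[-0.15, -0.15, -0.15, -0.15, -0.15, -0.15, -0.15, -0.15]'

```text
clock: 36.78
tool_pos: [0.5985, 0.033, 0.2348]
eef_rot: [0.662, 0.75, 0.002, -0.0]
contact_force: [0.0, 0.7, 0.1]
opening: 0.574
```

Run:
```python
from h import *
stt()
s=r.snapshot("wrist"); cv2.imwrite("pics/w26.png",s["frame"])
s=r.snapshot("side"); crop(s["frame"],230,60,400,190,4,"pics/s26.png")
s=r.snapshot("top"); crop(s["frame"],140,200,270,270,6,"pics/t26.png")
```

```text
36.78 p [0.5985 0.033  0.2348] 
 [[-0.125  0.992  0.002]
 [ 0.992  0.125  0.003]
 [ 0.003  0.003 -1.   ]] 
q [ 0.15   0.691 -0.497  1.643  0.393  0.905 -0.37 ] F [0.02 0.66 0.06] op 0.574
```

View pics/w26.png

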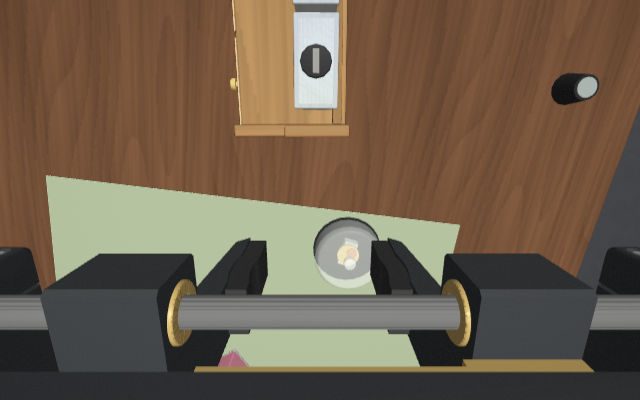

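View pics/s26.png

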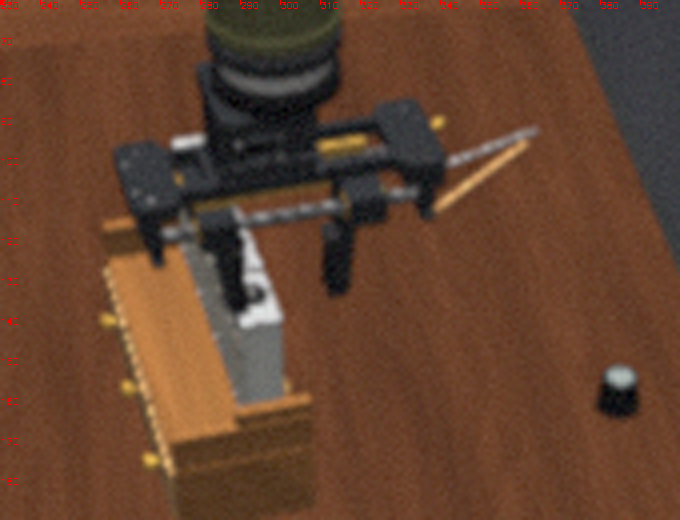

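View pics/t26.png

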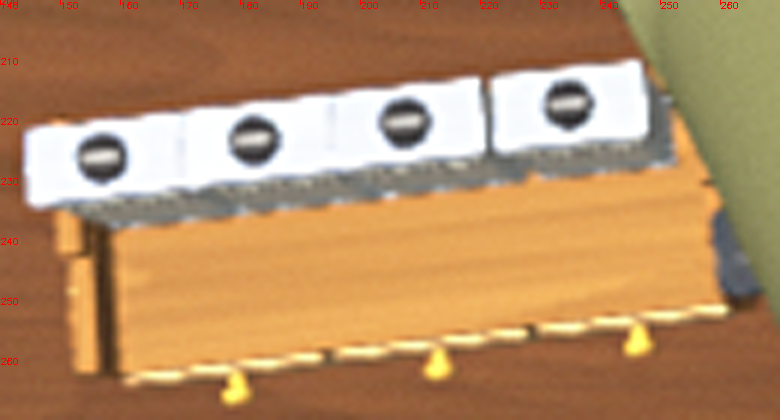

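Run:
```python
from h import *
s=r.snapshot("top"); c=cam(s)
w=p2w(s,c,np.array([(102,158),(254,140),(405,122),(569,103)])/6+[140,200],.165); print(w.round(4),np.linalg.norm(np.diff(w,axis=0),axis=1),np.linalg.norm(w[3]-w[0]))
st=r.get_state(); s=r.snapshot("wrist"); c=cam(s,st); F=p2w(s,c,[(316,61)],.165)[0]; print(F,p2w(s,c,[(295,107),(338,108)],.16))
a=np.radians(7.2); e=np.array([-np.sin(a),np.cos(a),0]); F=(F+w[3])/2
P=F-e*(.028+.009+.012); P[2]=.15; print(F,P)
plan([(P,Rdown(7.2),5),(P*[1,1,0]+[0,0,.112],None,3)],1)
```

```text
[[0.5626 0.3    0.165 ]
 [0.57   0.2446 0.165 ]
 [0.5773 0.1893 0.165 ]
 [0.5852 0.1288 0.165 ]] [0.05584468 0.05582505 0.06100595] 0.17267549594067358
[0.584254   0.13154233 0.165     ] [[0.57401955 0.1029519  0.16      ]
 [0.60189392 0.10586959 0.16      ]]
[0.58471306 0.13015643 0.165     ] [0.59085439 0.08154281 0.15      ]
turn [[0.0001, -0.0001, 0], [0, 0, 0], [0.0001, -0.0001, 0], [0, 0, 0], [0.0001, -0.0001, 0], [0, 0, 0], [0, 0, 0], [0, 0, 0]]
dp [[0.393, -0.012, 0.675], [0.394, -0.011, 0.676], [0.393, -0.011, 0.675], [0.394, -0.011, 0.675], [0.394, -0.011, 0.675], [0, 0, 0.507], [0, 0, 0.506], [0.001, 0, 0.507]]
jaw [1, 1, 1, 1, 1, 1, 1, 1]
```

>>> move_arm --turn '[[0, 0, 0], [0, 0, 0], [0, 0, 0], [0, 0, 0], [0, 0, 0], [0, 0, 0], [0, 0, 0], [0, 0, 0], [0, 0, 0], [0, 0, 0]]' --dp '[[0, 0, 0], [0, 0, 0], [0.39, -0.01, 0.67], [0.39, -0.01, 0.67], [0.39, -0.01, 0.67], [0.39, -0.01, 0.67], [0.39, -0.01, 0.67], [0, 0, 0.5], [0, 0, 0.5], [0, 0, 0.4]]' --jaw '[1, 1, 1, 1, 1, 1, 1, 1, 1, 1]'

```text
clock: 37.87
tool_pos: [0.5911, 0.0801, 0.1145]
eef_rot: [0.662, 0.75, 0.001, -0.0]
contact_force: [-0.6, -0.8, 0.2]
opening: 0.002
```

>>> move_arm --turn '[[0, 0, 0], [0, 0, 0], [0, 0, 0]]' --dp '[[0, 0, 0], [0.15, 0, 0], [0.1, 0, 0]]' --jaw '[1, 1, 1]'

```text
clock: 38.12
tool_pos: [0.5911, 0.0865, 0.1162]
eef_rot: [0.662, 0.749, 0.002, 0.0]
contact_force: [0.2, -0.1, -0.0]
opening: 0.005
```

Run:
```python
from h import *
stt()
s=r.snapshot("wrist"); cv2.imwrite("pics/w27.png",s["frame"])
s=r.snapshot("side"); crop(s["frame"],230,60,400,190,4,"pics/s27.png")
```

```text
38.12 p [0.5911 0.0865 0.1162] 
 [[-0.123  0.992  0.003]
 [ 0.992  0.123  0.002]
 [ 0.002  0.003 -1.   ]] 
q [ 0.004  0.839 -0.4    1.749  0.496  0.652 -0.553] F [ 0.24 -0.1  -0.01] op 0.005
```

View pics/w27.png

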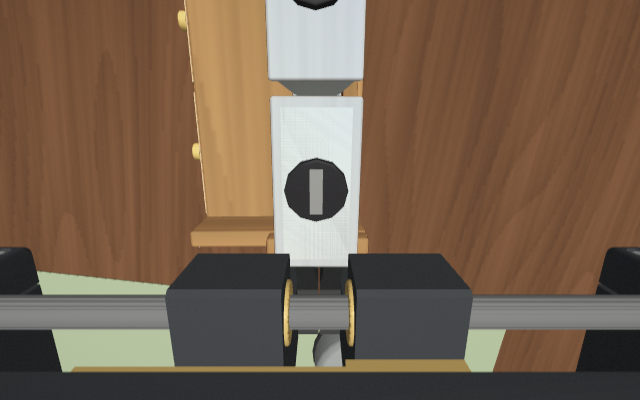

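View pics/s27.png

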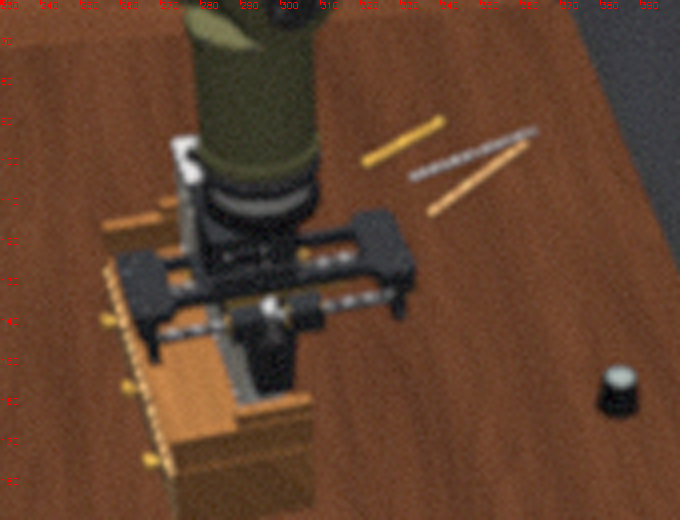

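>>> move_arm --turn '[[0, 0, 0], [0, 0, 0], [0, 0, 0], [0, 0, 0], [0, 0, 0], [0, 0, 0]]' --dp '[[0, 0, 0.1], [0.1, 0, 0], [0.1, 0, 0], [0.06, 0, 0], [0.06, 0, 0], [0, 0, 0]]' --jaw '[1, 1, 1, 1, 1, 1]'

```text
clock: 38.72
tool_pos: [0.5897, 0.0943, 0.1132]
eef_rot: [0.662, 0.75, 0.001, 0.0]
contact_force: [0.2, 0.1, -0.8]
opening: 0.001
```

Run:
```python
from h import *
stt()
s=r.snapshot("wrist"); cv2.imwrite("pics/w28.png",s["frame"])
```

```text
38.72 p [0.5897 0.0943 0.1132] 
 [[-0.124  0.992  0.002]
 [ 0.992  0.124  0.001]
 [ 0.001  0.002 -1.   ]] 
q [-0.012  0.843 -0.396  1.75   0.497  0.647 -0.566] F [ 0.2   0.13 -0.79] op 0.001
```

View pics/w28.png

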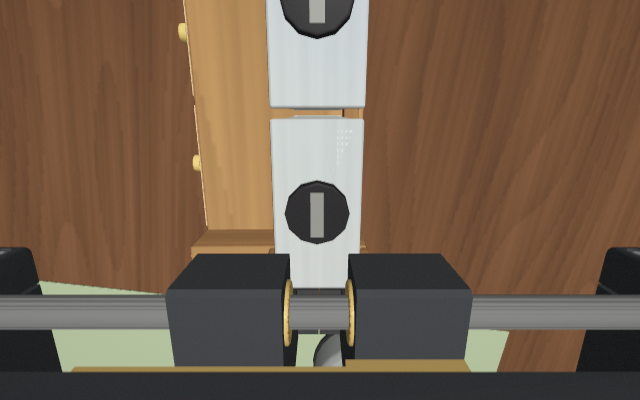

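>>> move_arm --turn '[[0, 0, 0], [0, 0, 0], [0, 0, 0], [0, 0, 0]]' --dp '[[0.06, 0, 0], [0.06, 0, 0], [0.05, 0, 0], [0, 0, 0]]' --jaw '[1, 1, 1, 1]'

```text
clock: 39.1
tool_pos: [0.5891, 0.0978, 0.113]
eef_rot: [0.662, 0.749, 0.001, 0.0]
contact_force: [0.3, -0.1, 0.7]
opening: 0.005
```

Run:
```python
from h import *
stt()
s=r.snapshot("wrist"); cv2.imwrite("pics/w29.png",s["frame"])
```

```text
39.1 p [0.5891 0.0978 0.113 ] 
 [[-0.123  0.992  0.001]
 [ 0.992  0.123  0.001]
 [ 0.     0.002 -1.   ]] 
q [-0.019  0.843 -0.395  1.75   0.496  0.647 -0.572] F [ 0.31 -0.07  0.66] op 0.005
```

View pics/w29.png

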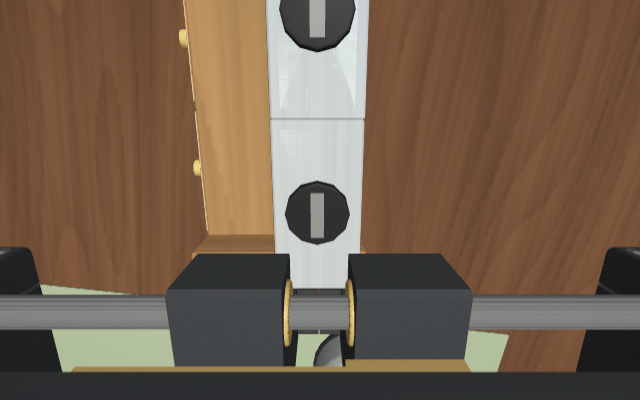

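>>> move_arm --turn '[[0, 0, 0], [0, 0, 0], [0, 0, 0], [0, 0, 0], [0, 0, 0], [0, 0, 0], [0, 0, 0], [0, 0, 0], [0, 0, 0], [0, 0, 0]]' --dp '[[-0.4, 0, 0], [-0.5, 0, 0], [-0.5, 0, -0.5], [-0.5, 0, -0.9], [-0.6, 0, -0.8], [-0.9, 0, -0.5], [-0.9, -0.2, -0.5], [-0.9, -0.4, -0.5], [-0.9, -0.6, 0], [-0.9, -0.6, 0]]' --jaw '[1, 1, 1, 1, 1, 1, 1, 1, 1, 1]'

```text
clock: 39.98
tool_pos: [0.5659, -0.0836, 0.2061]
eef_rot: [0.663, 0.749, 0.002, 0.001]
contact_force: [0.9, -0.1, -0.4]
opening: 0.003
```

>>> move_arm --turn '[[0, 0, 0], [0, 0, 0], [0, 0, 0], [0, 0, 0], [0, 0, 0], [0, 0, 0], [0, 0, 0]]' --dp '[[-0.9, -0.4, 0], [-0.9, -0.4, 0], [-0.9, -0.4, 0], [-0.9, -0.4, 0], [-0.9, -0.4, 0], [0, 0, 0], [0, 0, 0]]' --jaw '[1, 1, 1, 1, 1, 1, 1]'

```text
clock: 40.57
tool_pos: [0.5291, -0.2017, 0.2048]
eef_rot: [0.664, 0.748, 0.001, 0.0]
contact_force: [0.7, 0.7, -0.3]
opening: 0.0
```

Run:
```python
from h import *
stt()
s=r.snapshot("top"); cv2.imwrite("pics/top30.png",s["frame"]); crop(s["frame"],140,200,270,270,6,"pics/t30.png")
s=r.snapshot("side"); crop(s["frame"],240,80,330,200,5,"pics/s30.png")
```

```text
40.57 p [ 0.5291 -0.2017  0.2048] 
 [[-0.119  0.993  0.001]
 [ 0.993  0.119  0.001]
 [ 0.001  0.001 -1.   ]] 
q [ 0.585  0.693 -0.515  1.773  0.455  0.796 -0.036] F [ 0.74  0.67 -0.33] op 0.0
```

View pics/t30.png

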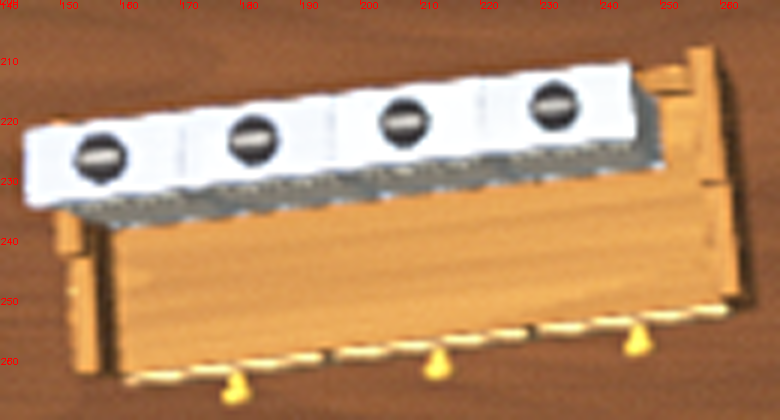

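View pics/s30.png

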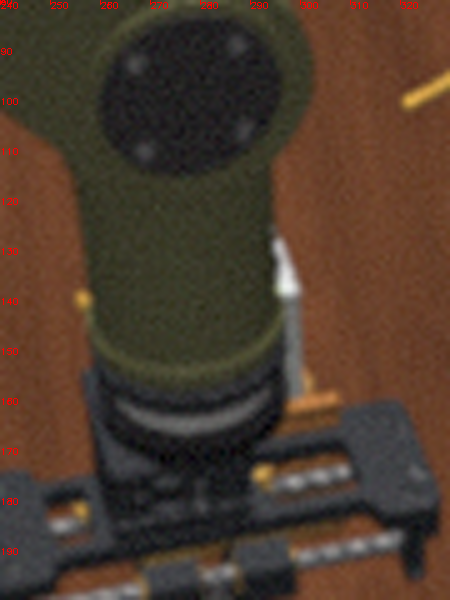

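View pics/top30.png

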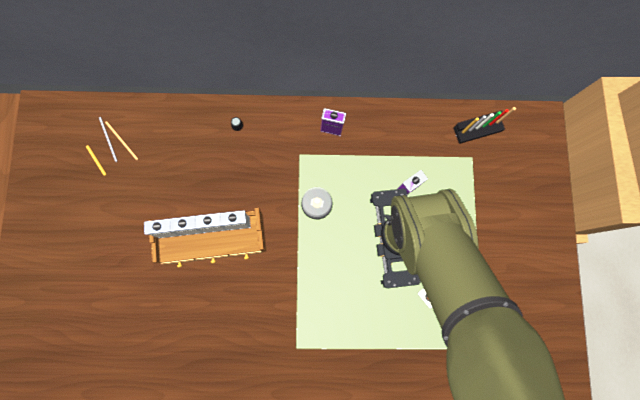

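Run:
```python
from h import *
s=r.snapshot("top"); c=cam(s)
w=p2w(s,c,np.array([(101,158),(254,140),(405,122),(554,105)])/6+[140,200],.165); print(w.round(4),np.linalg.norm(w[3]-w[0]))
d=p2w(s,c,np.array([(122,380),(728,310)])/6+[140,200],.06); v=d[0]-d[1]; v/=np.linalg.norm(v); n=np.array([v[1],-v[0],0])
print("dist from front edge (ideal 73mm)",((w-d[1])@n).round(4), "yaw", np.degrees(np.arctan2(-v[0],v[1])), np.degrees(np.arctan2(-(w[0]-w[3])[0],(w[0]-w[3])[1])))
f=s["frame"]; crop(f,140,205,205,245,12,"pics/t31a.png"); crop(f,195,200,262,240,12,"pics/t31b.png")
```

```text
[[0.5626 0.3003 0.165 ]
 [0.57   0.2446 0.165 ]
 [0.5773 0.1893 0.165 ]
 [0.5844 0.1343 0.165 ]] 0.16743365373434663
dist from front edge (ideal 73mm) [0.0746 0.075  0.0754 0.0756] yaw 7.107257544272999 7.453606822897953
```

View pics/t31b.png

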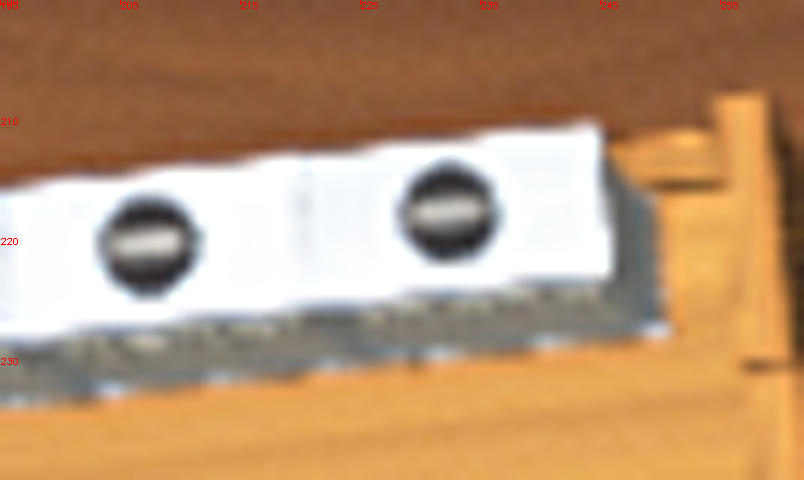

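>>> move_arm --turn '[[0, 0, 0], [0, 0, 0], [0, 0, 0], [0, 0, 0], [0, 0, 0], [0, 0, 0], [0, 0, 0], [0, 0, 0], [0, 0, 0], [0, 0, 0]]' --dp '[[0, 0, -0.9], [0, -0.9, -0.3], [0, -0.9, 0], [0, -0.9, 0], [0, -0.9, 0], [0.5, -0.4, 0], [0.9, 0, 0], [0.9, 0, 0], [0.9, 0, 0], [0.9, 0, 0]]' --jaw '[1, 1, 1, 1, 1, 1, 1, 1, 1, 1]'

```text
clock: 41.55
tool_pos: [0.4184, -0.1074, 0.2353]
eef_rot: [0.661, 0.75, 0.001, 0.0]
contact_force: [0.2, -0.3, -0.1]
opening: 0.006
```

Run:
```python
from h import *
stt()
s=r.snapshot("side"); crop(s["frame"],230,70,330,200,5,"pics/s32.png"); cv2.imwrite("pics/s32f.png",s["frame"])
```

```text
41.55 p [ 0.4184 -0.1074  0.2353] 
 [[-0.126  0.992  0.002]
 [ 0.992  0.126  0.002]
 [ 0.002  0.003 -1.   ]] 
q [ 0.517  0.491 -0.551  2.113  0.422  0.641 -0.198] F [ 0.21 -0.28 -0.09] op 0.006
```

View pics/s32.png

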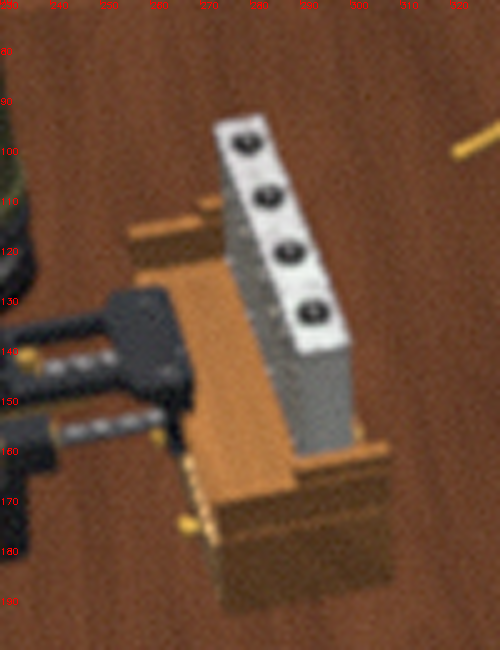

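View pics/s32f.png

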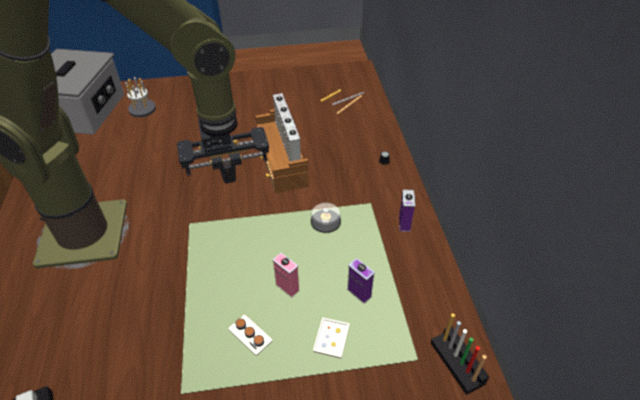

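The four tins stand upright in one straight, closed row, and the bystanders are where they started. The arm is clear of everything, so I am handing in.

```bash
python3 -c "
from plant import r
print(r.finish_job())"
```

```text
the job is handed in; nothing more can be done
None
```

All four tins now stand upright on the shelf in one closed row with their backs to the rear rail. I handed the job in at about 41.6 s; no verdict was reported.

**What I did**
- **Standing tin:** I set it down at the front of the deck first, then slid tin_mid towards tin_left. Then I put the standing tin to the right of tin_mid, pressed it back to the rail and pushed it up against the row.
- **Fallen tin:** I gripped it by its narrow sides, tilted it upright and stood it on the bare bench. I then gripped it again from above and placed it at the right end.

**What went wrong and was mended**
- tin_mid slipped about 6 mm in the light grip while being slid. I closed that gap by pushing with the standing tin.
- The last tin sprang back about 5 mm when released. I pushed it closed with the shut fingers.

**Last checks, from the images**
- **Spacing:** the outermost centres are about 167.5 mm apart (ideal 168, limit 174), and no gaps show in the top view.
- **Line:** the four centres lie within 1 mm of each other. The row is turned 0.35° (0.006 rad) from the shelf's front edge.
- **Rail distance:** centres measure 74.6 to 75.6 mm from the front edge, against 73 nominal. That is 1.6 to 2.6 mm too far back, and tin_left, which I only pushed sideways, reads 74.6. I took this as the roughly 2 mm calibration error; the top view shows the right-end tin's back at the rail.
- **Other things:** the dust cover, oil stand, parts tray and look-alike tins show no visible shift in the side and top views; I did not measure them. The arm was clear of everything at hand-in.

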